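# Set out the sharpening stones

### The job

Take the stack of sharpening stones apart from the top down and lay each stone flat in its own holder, the one with jaws of its colour, centred and straight so that it rests on both ledges between the end stops. The stones are brittle: set them down, do not drop them, and never let one lie on the gritty bench. Leave all four lying free in their holders.

Things in the scene. Friction and masses are not known exactly. Their poses are not given: they have to be found in the camera images.
- stone_polish_c (a point): white sharpening stone, a plain loose block 85 x 46 x 30 mm (x along its length, y across its width, z up), about 0.25 kg; this point is its centre, 15 mm above its underside. At the start it lies flat on top of the stack. Stones in the stack lie a little askew and are wider than the one above.
- stone_fine_c (a point): green sharpening stone, a plain loose block 110 x 50 x 30 mm (x along its length, y across its width, z up), about 0.35 kg; this point is its centre, 15 mm above its underside. At the start it lies flat second from the top. Stones in the stack lie a little askew and are wider than the one above.
- stone_medium_c (a point): brick-red sharpening stone, a plain loose block 135 x 54 x 30 mm (x along its length, y across its width, z up), about 0.46 kg; this point is its centre, 15 mm above its underside. At the start it lies flat third from the top. Stones in the stack lie a little askew and are wider than the one above.
- stone_coarse_c (a point): black sharpening stone, a plain loose block 160 x 58 x 30 mm (x along its length, y across its width, z up), about 0.60 kg; this point is its centre, 15 mm above its underside. At the start it lies flat at the bottom of the stack, on a pale wooden board 12 mm thick. Stones in the stack lie a little askew and are wider than the one above.
- holder_polish: fixed holder, two white jaws on two steel rods along x; 131 x 76 mm, grey knob 20 mm beyond its +x end. Each jaw: ledge 28 mm long, 22 mm above the bench, for the stone's end; behind it a stop, top at 36 mm. Clear opening between stops 103 mm, open sideways. Rods: tops at 17 mm, outer sides 27 mm off centre. Origin: bench surface under the opening's middle; z up. A seated stone's centre is 37 mm above it.
- holder_fine: fixed holder, two green jaws on two steel rods along x; 156 x 76 mm, grey knob 20 mm beyond its +x end. Each jaw: ledge 28 mm long, 22 mm above the bench, for the stone's end; behind it a stop, top at 36 mm. Clear opening between stops 128 mm, open sideways. Rods: tops at 17 mm, outer sides 27 mm off centre. Origin: bench surface under the opening's middle; z up. A seated stone's centre is 37 mm above it.
- holder_medium: fixed holder, two brick-red jaws on two steel rods along x; 181 x 76 mm, grey knob 20 mm beyond its +x end. Each jaw: ledge 28 mm long, 22 mm above the bench, for the stone's end; behind it a stop, top at 36 mm. Clear opening between stops 153 mm, open sideways. Rods: tops at 17 mm, outer sides 27 mm off centre. Origin: bench surface under the opening's middle; z up. A seated stone's centre is 37 mm above it.
- holder_coarse: fixed holder, two black jaws on two steel rods along x; 206 x 76 mm, grey knob 20 mm beyond its +x end. Each jaw: ledge 28 mm long, 22 mm above the bench, for the stone's end; behind it a stop, top at 36 mm. Clear opening between stops 178 mm, open sideways. Rods: tops at 17 mm, outer sides 27 mm off centre. Origin: bench surface under the opening's middle; z up. A seated stone's centre is 37 mm above it.
Mind the look-alikes: they are no part of the job. There is more than one size of the part that bears stone_fine_c; the job needs the largest.

How it is judged:
By the outcome, as a careful person would: the job done as asked, in the order asked, and still so for the second after the job is handed in, with the robot touching nothing.
It also fails if it takes over 112 s, if anything falls off the work surface, if the arm or the gripper's body presses on something with over 40 N, if the wrist force passes 120 N, or if a joint passes its speed limit or range.

### The arm

A 7-joint arm with a two-finger parallel gripper is mounted at the origin on the work surface. World frame = base frame: x ahead of the robot, y to its left, z up, the work surface at z = 0. Lengths are in m, angles in rad, forces in N, time in s.
With the tool pointing down it reaches from about 0.425 to 0.875 m from the base axis. Payload 4.7 kg.
Tool frame: the origin (TCP) lies on the centre line of the jaws, within the pads' length; the fingertips stand 8 mm ahead of it and the grasp point (between the pads) lies 11 mm behind it; z points along the fingers, y is the direction in which the jaws open and shut (so a half turn about z gives the same grasp; the last joint's range is limited). The gripper opens to 87 mm and grips with 3 to 60 N. Pads are 19 mm wide; open, the fingers measure 117 mm over their backs; the gripper's body (75 mm by 190 mm) begins 51 mm behind the grasp point.
Start: joints at [-1.108, 0.321, -0.07, 1.45, 0.023, 1.371, -0.057], TCP at [0.282, 0.586, 0.231] pointing down, gripper open.
Joint ranges: [-2.86, 2.86], [-0.3, 2.09], [-1.38, 1.24], [0.06, 2.45], [-1.56, 4.7], [0.09, 2.05], [-2.69, 2.69]. Speed limits (rad/s): [2.57, 2.57, 3.14, 3.14, 3.14, 3.14, 3.14].

### API

Orientations are given as a rotation vector (axis times angle).
In Python, from bench import status, optics, order gives the robot as it stands.
- The arm moves only by the tool step_arm, never from a script. Its argument "rows" is a list of rows, each a list of 3 entries, a list of its own where there are three numbers: the turn, a rotation vector about the tool's x, y, z in degrees, then the shift along the tool's x, y, z in mm, then the finger opening in mm, from 0 to 87. A call has 1 to 12 rows; each row shifts and turns the pose as measured when the row begins, along the tool's axes as they then stand; what a row does not reach is not made up. A row lasts 1/12 s, in which the tool goes at most 41.7 mm and 7.16 degrees, less where a joint would pass 70% of its speed; a pose out of reach is approached as far as the arm can. A call is refused whole if a number of a shift passes 41.7 or a number of a turn 7.16, either way. A call with a gripper value outside its range is refused whole. The fingers move at their own pace and stop on an object; "grip_force" is the grip in N (left out, the last holds). Time passes only in rows, so rows that do not move let the fingers close. It gives the time, the measured TCP pose, the force and the opening at its end, in the units of the state.
- status.get_state(): the state, without advancing time (a new reading comes with each control period).
- optics.get_image(name): name is "side" or "top" or "wrist"; returns a dict with "frame" (400x640x3 uint8, red, green, blue), "range_z" (400x640 float32, m along the optical axis (not along the pixel's ray), 0 where there is no reading), "K" (3x3 intrinsics, pixels), "k1" (the pictures are not rectified: a ray, as slopes to the right and down, at radius r is drawn at 1 + k1 r^2 times it, then the intrinsics apply), "R" (3x3) and "t" (3): a world point X has camera coordinates R X + t. Camera axes: x right, y down, z forward; pixel columns grow to the right and rows downward; lengths in m; the calibration is good to about 2 mm. A picture is of the moment at which its call begins.
- order.close_job(): hands the job in, once; it reports no verdict.
The state is a dict: "time": time; "joint_positions": joint angles; "qd": joint speeds; "joint_torque": joint torques, N m; "position": TCP position; "tool_rot": TCP orientation; "ft_force": force on the tool from outside, world axes, zero at the start; "torque": the same for the moment, N m; "grip_width": opening from 0.0 (shut) to 1.0 (fully open).
Only numpy, scipy, OpenCV 4.12 (cv2) and the standard library are available. Lean on these libraries where they do the work, as an engineer would, in place of code of your own. Each camera call takes 0.05 s, during which the arm holds its last target.

## Working session

There is one attempt and no reset: what is moved stays moved. The work goes in short steps, Python scripts to look and compute and a tool call to move; the robot and the scene stay as the last step left them, time stands still between calls to the robot, and variables do not carry over. Pictures are saved under pics/ and viewed, and the job is handed in when it is done.

Besides the shell and the picture viewer there is one more tool, called after ">>>" in YAML: its name, and indented under it one key for each argument. step_arm: Moves the arm, as the interface text tells. Its arguments: {"type":"object","properties":{"rows":{"type":"array"},"grip_force":{"type":"number"}},"required":["rows"]}

```bash
ls; mkdir -p pics
python3 - <<'E'
from bench import status, optics
import cv2, numpy as np
print(status.get_state())
for n in ["top","side"]:
    d=optics.get_image(n)
    cv2.imwrite(f"pics/{n}0.png",d["frame"][:,:,::-1]); np.savez(f"{n}0.npz",**d)
    print(n,d["K"],d["k1"],d["R"],d["t"])
E
```

```text
pics
{'time': 0.0, 'joint_positions': array([-1.1079005 ,  0.32182142, -0.07009844,  1.45168506,  0.02265866,
        1.37079952, -0.05690433]), 'qd': array([-4.39011425e-04,  1.61744227e-04,  1.03097066e-03,  4.77525635e-04,
       -7.54359390e-04, -5.07337428e-05, -3.75880992e-04]), 'joint_torque': array([-2.26931897e-04, -4.91287100e+01, -4.03897623e-01, -3.12541795e+01,
       -6.39431085e-02,  4.36732150e-02,  1.88037820e-04]), 'position': array([0.28184212, 0.58511364, 0.22945761]), 'tool_rot': array([-6.98924600e-01, -3.06257209e+00,  2.99397208e-03]), 'ft_force': array([ 0.40445552,  0.22453623, -0.64879628]), 'torque': array([0.04086617, 0.01025323, 0.00833637]), 'grip_width': 0.9995956673898974}
top [[453.37847123   0.         329.21147357]
 [  0.         453.37847123 201.69880142]
 [  0.           0.           1.        ]] -0.010687816796785944 [[ 0.02421861 -0.9996281   0.01253458]
 [-0.9976515  -0.02497048 -0.0637805 ]
 [ 0.06406978 -0.01096047 -0.99788523]] [0.02398823 0.43701806 1.39892158]
side [[398.15295014   0.         322.14876979]
 [  0.         398.15295014 202.08594639]
 [  0.           0.           1.        ]] -0.08784323437794192 [[ 0.95936224 -0.2815385  -0.01897826]
 [-0.18097925 -0.56230845 -0.80688024]
 [ 0.21649622  0.7775251  -0.59041012]] [-0.40303815  0.1815119   0.99102986]
```

View pics/top0.png

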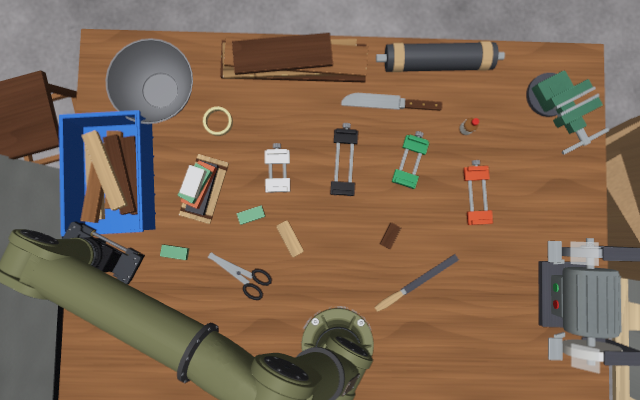

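View pics/side0.png

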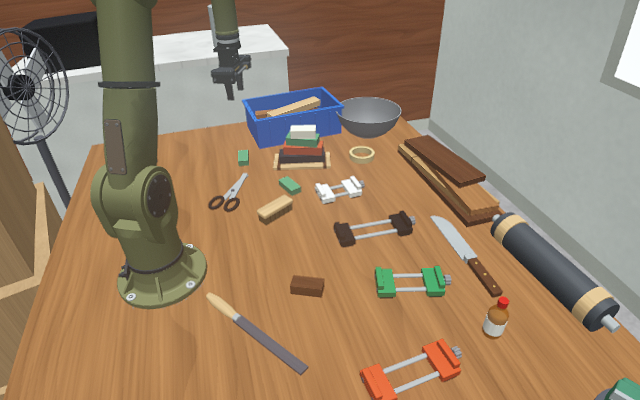

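```bash
cat > h.py <<'E'
import numpy as np, cv2
from scipy.spatial.transform import Rotation as Rot
def undist(uv,d):
    K=d["K"];k=float(d["k1"])
    uv=np.asarray(uv,float).reshape(-1,2)
    q=np.c_[(uv[:,0]-K[0,2])/K[0,0],(uv[:,1]-K[1,2])/K[1,1]]
    s=q.copy()
    for _ in range(20): s=q/(1+k*(s**2).sum(1))[:,None]
    return s
def toworld(uv,z,d):
    s=undist(uv,d); z=np.asarray(z,float).reshape(-1)
    P=np.c_[s*z[:,None],z]
    return (P-d["t"])@d["R"]
def ray_plane(uv,h,d):
    s=undist(uv,d); D=np.c_[s,np.ones(len(s))]@d["R"]; C=-d["R"].T@d["t"]
    return C+D*((h-C[2])/D[:,2])[:,None]
def proj(X,d):
    X=np.atleast_2d(X); c=X@d["R"].T+d["t"]; s=c[:,:2]/c[:,2:]
    s=s*(1+float(d["k1"])*(s**2).sum(1))[:,None]
    K=d["K"]; return np.c_[s[:,0]*K[0,0]+K[0,2],s[:,1]*K[1,1]+K[1,2]]
def cloud(d):
    H,W=d["range_z"].shape
    v,u=np.mgrid[:H,:W]
    P=toworld(np.c_[u.ravel(),v.ravel()],d["range_z"].ravel(),d).reshape(H,W,3)
    P[d["range_z"]<=0]=np.nan
    return P
def crop(d,x0,y0,x1,y1,s,name):
    im=cv2.resize(d["frame"][y0:y1,x0:x1,::-1],None,fx=s,fy=s,interpolation=cv2.INTER_CUBIC)
    cv2.imwrite(name,im)
E
python3 - <<'E'
from h import *
d=dict(np.load("top0.npz")); P=cloud(d)
crop(d,160,120,260,270,4,"pics/c_stack.png"); crop(d,250,110,510,240,3,"pics/c_hold.png")
print("bench z",np.nanmedian(P[230:240,300:330,2]))
for n,(u,v) in dict(stack=(197,183),white=(277,157),w2=(277,185),k1=(345,135),k2=(343,188),g1=(416,144),g2=(407,180),r1=(477,172),r2=(480,217)).items():
    print(n,P[v,u].round(4))
E
```

```text
bench z 1.003219825004431e-05
stack [0.4728 0.415  0.1308]
white [0.5711 0.2007 0.0221]
w2 [0.4837 0.1981 0.021 ]
k1 [ 0.6458 -0.0094  0.0236]
k2 [ 0.4793 -0.0069  0.0236]
g1 [ 0.6251 -0.2341  0.0147]
g2 [ 0.51   -0.2065  0.0182]
r1 [ 0.5404 -0.425   0.0221]
r2 [ 0.4    -0.4359  0.019 ]
```

View pics/c_stack.png

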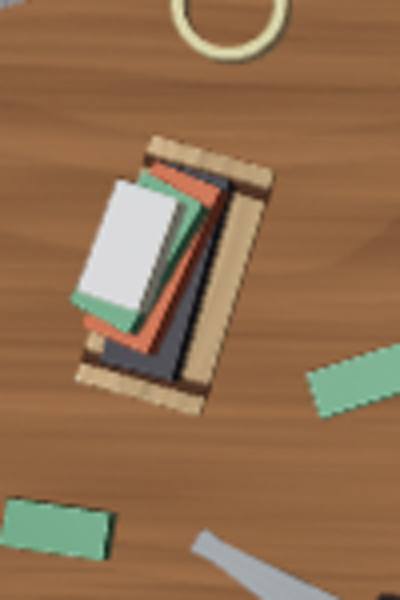

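View pics/c_hold.png

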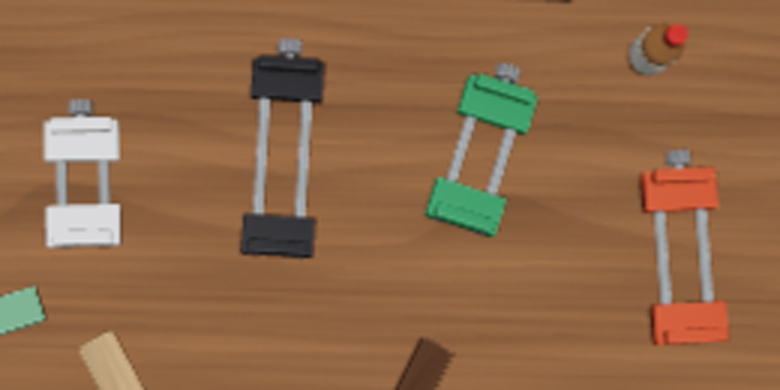

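```bash
cat >> h.py <<'E'
def rect(pts):
    r=cv2.minAreaRect((pts[:,:2]*1000).astype(np.float32)); b=cv2.boxPoints(r)
    e1=b[1]-b[0];e2=b[2]-b[1]
    l1,l2=np.linalg.norm(e1),np.linalg.norm(e2)
    e=e1 if l1>l2 else e2
    a=np.degrees(np.arctan2(e[1],e[0]))
    a=(a+90)%180-90
    return np.round(r[0],1),round(a,2),round(max(l1,l2),1),round(min(l1,l2),1)
E
python3 - <<'E'
from h import *
d=dict(np.load("top0.npz")); P=cloud(d); f=d["frame"]
hsv=cv2.cvtColor(f,cv2.COLOR_RGB2HSV).astype(int); H,S,V=[hsv[...,i] for i in range(3)]
def reg(m,x0,y0,x1,y1):
    k=np.zeros(m.shape,bool);k[y0:y1,x0:x1]=True;return m&k
z=P[...,2]
M=dict(white=reg((S<50)&(V>150)&(z>.012),255,147,300,197),
black=reg((V<80)&(z>.012),325,125,362,200),
green=reg((H>60)&(H<90)&(S>120)&(z>.012),390,128,435,192),
red=reg(((H<12)|(H>172))&(S>170)&(z>.012),460,160,500,230))
for n,m in M.items(): print(n,m.sum(),rect(P[m]),np.percentile(z[m],[5,50,99]).round(4))
m=reg((z>.120)&(z<.14),170,150,230,225); print("stonewhite",m.sum(),rect(P[m]))
for lo,hi in [(.09,.11),(.06,.08),(.03,.05),(.005,.025)]:
    m=reg((z>lo)&(z<hi),170,150,235,228); print(lo,m.sum(),rect(P[m]))
print("bin",np.nanmax(z[110:235,85:160]), P[200,152],P[200,140], P[200,146])
print("bowl",np.nanmax(z[30:130,100:195]))
m=(z>0.04); m[:, :160]=0; 
print(np.nanmax(P[60:235,165:260,2]))
E
```

```text
white 740 (array([531.9, 199.1]), np.float32(2.53), np.float32(135.7), np.float32(75.0)) [0.0157 0.0224 0.0402]
black 627 (array([562.6,  -7.6]), np.float32(-2.29), np.float32(207.2), np.float32(73.5)) [0.0167 0.0231 0.0398]
green 621 (array([ 568.9, -214.9]), np.float32(-16.3), np.float32(154.6), np.float32(73.6)) [0.0164 0.0227 0.0406]
red 631 (array([ 468.6, -429.3]), np.float32(4.52), np.float32(180.2), np.float32(75.0)) [0.0161 0.0228 0.0406]
stonewhite 507 (array([479.4, 430. ]), np.float32(-17.36), np.float32(84.9), np.float32(48.0))
0.09 205 (array([475.8, 430.6]), np.float32(-26.69), np.float32(110.0), np.float32(54.6))
0.06 269 (array([476. , 429.1]), np.float32(-21.58), np.float32(135.2), np.float32(54.4))
0.03 299 (array([469.7, 426.4]), np.float32(-15.15), np.float32(160.7), np.float32(58.4))
0.005 980 (array([468.4, 434.2]), np.float32(2.08), np.float32(243.1), np.float32(200.7))
bin 0.33617190307162487 [0.42759083 0.58385764 0.01749502] [0.42104328 0.58132471 0.11516265] [0.42447237 0.58439948 0.06336507]
bowl 0.12646698645943014
0.14009376401891932
```

```bash
cat >> h.py <<'E'
def plan(x,y,z,ang,verbose=True):
    """ang: stone long axis angle deg (mod 180); mm inputs"""
    from bench import status
    s=status.get_state(); R=Rot.from_rotvec(s["tool_rot"]).as_matrix(); p=s["position"]*1000
    cur=np.degrees(np.arctan2(R[1,0],R[0,0]))
    best=None
    dl=(ang-cur+90)%180-90; a=np.radians(cur+dl)
    T=np.array([[np.cos(a),np.sin(a),0],[np.sin(a),-np.cos(a),0],[0,0,-1]]).T
    rv=np.degrees(Rot.from_matrix(R.T@T).as_rotvec())
    D=np.array([x,y,z])-p
    print("t",round(s["time"],2),"p",p.round(1),"ang",cur.round(2),"turn",rv.round(2),"shift now-tool",(R.T@D).round(1),"shift final-tool",(T.T@D).round(1),
      "F",s["ft_force"].round(1),"w",round(87*s["grip_width"],1),"j7",s["joint_positions"].round(2))
E
python3 -c "
from h import *
plan(479.4,430,230,-17.4)"
```

```text
t 0.1 p [281.9 585.2 229.6] ang 154.29 turn [-0.1  -0.   -8.31] shift now-tool [-245.3  -54.1   -0.3] shift final-tool [-234.9  -89.    -0.4] F [-0.1  0.  -0.7] w 86.9 j7 [-1.11  0.32 -0.07  1.45  0.02  1.37 -0.06]
```

>>> step_arm:
  rows:
    - [[0,0,-4.15],[0,0,0],87]
    - [[0,0,-4.15],[0,0,0],87]
    - [[0,0,0],[-29,-11,0],87]
    - [[0,0,0],[-29,-11,0],87]
    - [[0,0,0],[-29,-11,0],87]
    - [[0,0,0],[-29,-11,0],87]
    - [[0,0,0],[-29,-11,0],87]
    - [[0,0,0],[-29,-11,0],87]
    - [[0,0,0],[-29,-11,0],87]
    - [[0,0,0],[-29,-11,0],87]
    - [[0,0,0],[0,0,0],87]

```text
time: 1.02
position: [0.4807, 0.4271, 0.2211]
tool_rot: [-0.446, -3.102, 0.02]
ft_force: [0.0, -0.9, 0.1]
grip_width: 1.001
```

Run:
```python
from h import *
from bench import optics
plan(479.4,430,230,-17.4)
d=optics.get_image("wrist"); np.savez("w1.npz",**d); cv2.imwrite("pics/w1.png",d["frame"][:,:,::-1])
print(d["K"][0,0],-d["R"].T@d["t"],d["R"][2])
```

```text
t 1.02 p [480.7 427.1 221.1] ang 163.62 turn [-0.77 -0.32  1.02] shift now-tool [ 2.1  2.3 -8.9] shift final-tool [ 2.1  2.4 -8.9] F [ 0.  -0.9  0.1] w 87.1 j7 [-0.8   0.32  0.04  1.47 -0.01  1.36  0.52]
286.3106077451031 [0.41240946 0.45065396 0.37546193] [ 0.24863471 -0.08752866 -0.9646344 ]
```

View pics/w1.png

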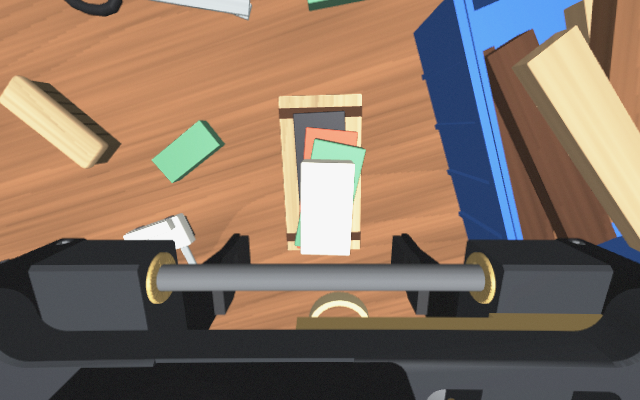

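```bash
cat >> h.py <<'E'
def topface(P,zc,cx,cy,rad=110,tol=.006):
    m=(abs(P[...,2]-zc)<tol)&(np.hypot(P[...,0]*1000-cx,P[...,1]*1000-cy)<rad)
    m=cv2.morphologyEx(m.astype(np.uint8),cv2.MORPH_OPEN,np.ones((2,2)))
    n,l,st,_=cv2.connectedComponentsWithStats(m)
    if n<2: return None
    k=1+st[1:,4].argmax(); m=l==k
    return m.sum(),rect(P[m]),np.median(P[m][:,2]).round(4)
E
python3 - <<'E'
from h import *
d=dict(np.load("w1.npz")); P=cloud(d)
for zc in (.132,.102,.072,.042): print(topface(P,zc,479,430))
E
```

```text
(np.int64(4749), (array([433.9, 417.4]), np.float32(-90.0), np.float32(4.2), np.float32(0.0)), np.float64(nan))
(np.int64(1068), (array([465.5, 451.4]), np.float32(58.44), np.float32(68.0), np.float32(63.6)), np.float64(nan))
(np.int64(784), (array([433. , 455.5]), np.float32(68.49), np.float32(59.8), np.float32(30.5)), np.float64(nan))
(np.int64(1279), (array([443. , 439.6]), np.float32(-14.57), np.float32(98.9), np.float32(58.5)), np.float64(nan))
```

```bash
sed -i 's/np.ones((2,2)))/np.ones((3,3)))/; s/m=l==k$/m=(l==k)\&np.isfinite(P[...,2])/' h.py
python3 - <<'E'
from h import *
d=dict(np.load("w1.npz")); P=cloud(d)
for zc in (.132,.102,.072,.042): print(topface(P,zc,479,430))
d=dict(np.load("top0.npz")); P=cloud(d)
for zc in (.132,.102,.072,.042): print(topface(P,zc,479,430))
E
```

```text
(np.int64(4745), (array([480.9, 432.7]), np.float32(-17.47), np.float32(85.0), np.float32(45.7)), np.float64(0.1318))
(np.int64(1040), (array([448.2, 451.1]), np.float32(62.25), np.float32(49.9), np.float32(40.8)), np.float64(0.1018))
(np.int64(782), (array([430.7, 451.3]), np.float32(68.37), np.float32(53.8), np.float32(32.0)), np.float64(0.0717))
(np.int64(1257), (array([435.8, 438.9]), np.float32(-13.7), np.float32(85.6), np.float32(57.8)), np.float64(0.0418))
(np.int64(469), (array([479.4, 430.3]), np.float32(-17.61), np.float32(84.9), np.float32(47.4)), np.float64(0.1319))
(np.int64(60), (array([430.8, 449.5]), np.float32(73.0), np.float32(36.9), np.float32(16.6)), np.float64(0.1019))
(np.int64(80), (array([432.3, 431.5]), np.float32(-21.94), np.float32(50.8), np.float32(24.4)), np.float64(0.0713))
(np.int64(101), (array([417.6, 421.4]), np.float32(-16.05), np.float32(61.3), np.float32(21.3)), np.float64(0.042))
```

```bash
python3 -c "
from h import *
plan(480.5,432,113,-17.4)"
```

```text
t 1.07 p [477.9 429.5 221. ] ang 163.75 turn [-0.72 -0.47  1.16] shift now-tool [ -2.7   4.5 107.9] shift final-tool [ -1.7   3.1 108. ] F [ 0.6 -0.1 -0.8] w 87.1 j7 [-0.8   0.32  0.03  1.47 -0.01  1.37  0.52]
```

>>> step_arm:
  rows:
    - [[-0.7,-0.5,1.1],[-2,3,20],87]
    - [[0,0,0],[0,0,25],87]
    - [[0,0,0],[0,0,25],87]
    - [[0,0,0],[0,0,0],87]
    - [[0,0,0],[0,0,0],87]

```text
time: 1.48
position: [0.4784, 0.4343, 0.1489]
tool_rot: [-0.473, -3.104, -0.004]
ft_force: [0.0, -0.8, 1.3]
grip_width: 1.003
```

Run:
```python
from h import *
from bench import optics
plan(480.5,432,113,-17.4)
d=optics.get_image("wrist"); np.savez("w2.npz",**d); cv2.imwrite("pics/w2.png",d["frame"][:,:,::-1])
print(topface(cloud(d),.132,480,430))
plan(480.5,432,113,-17.4)
```

```text
t 1.48 p [478.4 434.3 148.9] ang 162.66 turn [ 0.14 -0.1   0.06] shift now-tool [-2.8 -1.7 35.9] shift final-tool [-2.7 -1.6 35.9] F [ 0.  -0.8  1.3] w 87.3 j7 [-0.8   0.36  0.03  1.57 -0.01  1.21  0.5 ]
(np.int64(5820), (array([465.8, 437.3]), np.float32(-17.86), np.float32(53.8), np.float32(46.1)), np.float64(0.1318))
t 1.53 p [477.8 434.2 148.5] ang 162.68 turn [ 0.08 -0.14  0.08] shift now-tool [-3.3 -1.4 35.5] shift final-tool [-3.2 -1.3 35.5] F [-0.1 -0.3 -0.3] w 86.8 j7 [-0.8   0.36  0.03  1.57 -0.01  1.22  0.5 ]
```

View pics/w2.png

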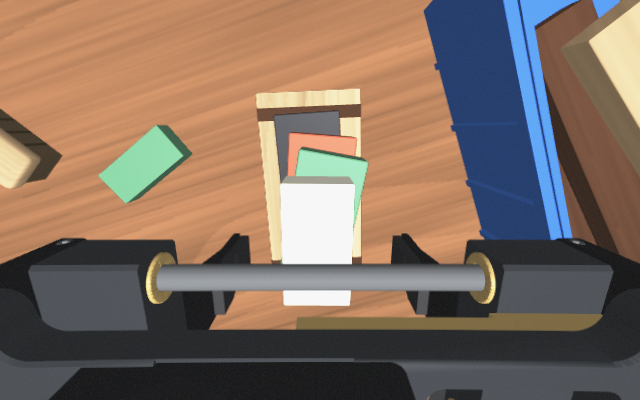

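>>> step_arm:
  rows:
    - [[0,0,0],[-3,-1,13],87]
    - [[0,0,0],[0,0,12],87]
    - [[0,0,0],[0,0,10],87]
    - [[0,0,0],[0,0,0],87]
    - [[0,0,0],[0,0,0],87]
  grip_force: 15

```text
time: 1.95
position: [0.4812, 0.4353, 0.1145]
tool_rot: [0.469, 3.105, 0.011]
ft_force: [-0.8, -0.2, 0.0]
grip_width: 1.0
```

```bash
python3 -c "
from h import *
plan(480.5,432,113,-17.4)"
```

```text
t 1.95 p [481.2 435.3 114.5] ang 162.81 turn [ 0.41 -0.01  0.21] shift now-tool [-0.3 -3.4  1.4] shift final-tool [-0.4 -3.4  1.5] F [-0.8 -0.2  0. ] w 87.0 j7 [-0.8   0.39  0.03  1.6  -0.02  1.15  0.51]
```

>>> step_arm:
  rows:
    - [[0.4,0,0.2],[0,-3,1],87]
    - [[0,0,0],[0,0,0],60]
    - [[0,0,0],[0,0,0],40]
    - [[0,0,0],[0,0,0],40]
    - [[0,0,0],[0,0,0],40]
    - [[0,0,0],[0,0,0],40]
    - [[0,0,0],[0,0,0],40]
  grip_force: 15

```text
time: 2.53
position: [0.4812, 0.4329, 0.1154]
tool_rot: [0.476, 3.104, 0.003]
ft_force: [-0.1, -0.7, 0.6]
grip_width: 0.631
```

```bash
python3 -c "
from h import *
plan(480.5,432,113,-17.4)"
```

```text
t 2.53 p [481.2 432.9 115.4] ang 162.56 turn [ 0.13  0.08 -0.04] shift now-tool [ 0.4 -1.1  2.4] shift final-tool [ 0.3 -1.1  2.4] F [-0.1 -0.7  0.6] w 54.9 j7 [-0.8   0.39  0.03  1.6  -0.01  1.15  0.5 ]
```

Still closing; give it more time.

>>> step_arm:
  rows:
    - [[0,0,0],[0,-0.5,1],40]
    - [[0,0,0],[0,0,0],40]
    - [[0,0,0],[0,0,0],40]
    - [[0,0,0],[0,0,0],40]
    - [[0,0,0],[0,0,0],40]

```text
time: 2.95
position: [0.4811, 0.4319, 0.1146]
tool_rot: [0.476, 3.104, 0.002]
ft_force: [0.8, 0.6, -0.3]
grip_width: 0.528
```

```bash
python3 -c "
from h import *
plan(480.5,432,113,-17.4)"
```

```text
t 2.95 p [481.1 431.9 114.6] ang 162.55 turn [ 0.1   0.08 -0.05] shift now-tool [ 0.6 -0.1  1.6] shift final-tool [ 0.6 -0.1  1.6] F [ 0.8  0.6 -0.3] w 45.9 j7 [-0.8   0.39  0.03  1.6  -0.01  1.15  0.5 ]
```

>>> step_arm:
  rows:
    - [[0,0,0],[0,0,-4],40]
    - [[0,0,0],[0,0,-15],40]
    - [[0,0,0],[0,0,-25],40]
    - [[0,0,0],[0,0,-30],40]
    - [[0,0,0],[0,0,-25],40]
    - [[0,0,0],[0,0,-15],40]
    - [[0,0,0],[0,0,0],40]
    - [[0,0,0],[0,0,0],40]

```text
time: 3.62
position: [0.4777, 0.4301, 0.2273]
tool_rot: [-0.474, -3.099, 0.012]
ft_force: [-0.5, -0.3, -3.0]
grip_width: 0.527
```

Run:
```python
from h import *
from bench import optics
d=optics.get_image("wrist"); np.savez("w3.npz",**d); cv2.imwrite("pics/w3.png",d["frame"][:,:,::-1])
plan(531.9,199.1,220,2.0)
from bench import status
P=cloud(d); z=status.get_state()["position"][2]
for dz in (.012,.017,.022): print(dz,topface(P,z+dz,480,430,tol=.0035))
for zc in (.102,.072,.042): print(topface(P,zc,480,430))
```

```text
t 3.67 p [477.8 430.1 227.2] ang 162.59 turn [ -0.42  -0.37 -19.41] shift now-tool [-120.8 -204.1    8.3] shift final-tool [ -46.1 -232.7    7.2] F [ 0.1  0.6 -3. ] w 46.0 j7 [-0.8   0.31  0.04  1.47 -0.01  1.37  0.5 ]
0.012 (np.int64(75), (array([460.2, 408. ]), np.float32(50.83), np.float32(8.0), np.float32(2.1)), np.float64(0.2395))
0.017 (np.int64(6835), (array([456.1, 438.4]), np.float32(72.75), np.float32(63.8), np.float32(39.5)), np.float64(0.2446))
0.022 (np.int64(116), (array([460.4, 408.2]), np.float32(47.15), np.float32(10.5), np.float32(3.5)), np.float64(0.2492))
(np.int64(1718), (array([446.3, 452.2]), np.float32(62.3), np.float32(50.0), np.float32(36.3)), np.float64(0.1018))
(np.int64(848), (array([439.8, 447.8]), np.float32(68.38), np.float32(54.0), np.float32(51.6)), np.float64(0.0717))
(np.int64(1190), (array([428.9, 440.4]), np.float32(-13.77), np.float32(71.6), np.float32(57.4)), np.float64(0.0418))
```

View pics/w3.png

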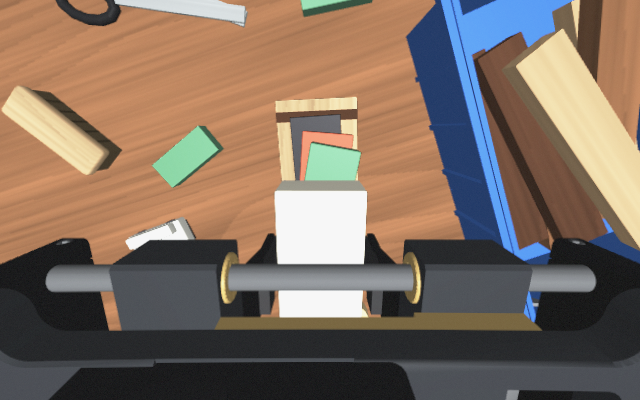

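```bash
python3 -c "
from h import *
plan(620,200,230,2.0)"
```

```text
t 3.67 p [477.8 430.1 227.2] ang 162.59 turn [ -0.42  -0.37 -19.41] shift now-tool [-204.5 -177.    -2.4] shift final-tool [-134.1 -234.9   -2.8] F [ 0.1  0.6 -3. ] w 46.0 j7 [-0.8   0.31  0.04  1.47 -0.01  1.37  0.5 ]
```

>>> step_arm:
  rows:
    - [[0,0,-6.4],[0,0,0],40]
    - [[-0.4,-0.4,-6.4],[0,0,0],40]
    - [[0,0,-6.4],[0,0,0],40]
    - [[0,0,0],[-10,-20,0],40]
    - [[0,0,0],[-17,-29,0],40]
    - [[0,0,0],[-17,-29,0],40]
    - [[0,0,0],[-17,-29,0],40]
    - [[0,0,0],[-17,-29,0],40]
    - [[0,0,0],[-17,-29,0],40]
    - [[0,0,0],[-15,-29,0],40]
    - [[0,0,0],[-12,-20,0],40]
    - [[0,0,0],[0,0,0],40]

```text
time: 4.67
position: [0.6035, 0.2124, 0.1995]
tool_rot: [0.093, -3.108, 0.029]
ft_force: [0.3, -1.9, -2.4]
grip_width: 0.526
```

Run:
```python
from h import *
from bench import optics
plan(620,200,230,2)
d=optics.get_image("wrist"); np.savez("w4.npz",**d); cv2.imwrite("pics/w4.png",d["frame"][:,:,::-1])
plan(531.9,199.1,230,2)
```

```text
t 4.67 p [603.5 212.4 199.5] ang -176.58 turn [-1.02 -1.85  1.43] shift now-tool [-14.7 -13.9 -30.7] shift final-tool [-16.  -12.9 -30.5] F [ 0.3 -1.9 -2.4] w 45.8 j7 [-0.48  0.34  0.12  1.49 -0.03  1.35  1.27]
t 4.72 p [602.  214.4 199. ] ang -176.51 turn [-0.96 -1.97  1.51] shift now-tool [ 71.9 -11.4 -28.4] shift final-tool [ 70.6 -12.8 -31. ] F [ 0.2 -0.6 -2.9] w 45.7 j7 [-0.48  0.34  0.12  1.49 -0.03  1.35  1.27]
```

View pics/w4.png

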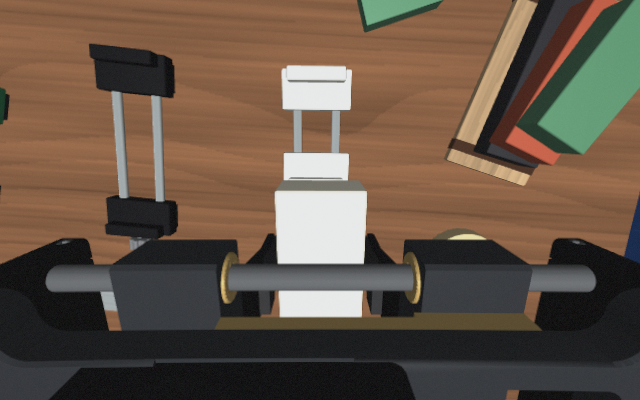

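```bash
cat >> h.py <<'E'
def holder(P,cx,cy,ang,half_open,show=True):
    """refine: ledge points (z .018-.026) -> sides and inner edges; stops (z .03-.04). returns mm centre in world. half_open = clear opening/2"""
    xy=P[...,:2]*1000; z=P[...,2]
    for it in range(4):
        a=np.radians(ang); u=np.array([np.cos(a),np.sin(a)]); v=np.array([-u[1],u[0]])
        q=xy-np.array([cx,cy]); X=q@u; Y=q@v
        near=(abs(Y)<48)&(abs(X)<half_open+20)
        L=near&(abs(z-.022)<.003)
        inn=half_open-28
        res={}
        p=L&(X>0)&(abs(X)<half_open);n=L&(X<0)&(abs(X)<half_open)
        # angle from inner sides of both ledges: y centre of each
        yc=[];xi=[]
        for m,s in((p,1),(n,-1)):
            if m.sum()<30: yc.append(np.nan);xi.append(np.nan);continue
            yc.append((np.percentile(Y[m],1)+np.percentile(Y[m],99))/2)
            xi.append(np.percentile(X[m]*s,1.5)*s)
            res[s]=(m.sum(),np.percentile(Y[m],[1,99]).round(1))
        S=near&(abs(z-.036)<.004)
        st=[np.percentile(X[S&(X>0)],3) if (S&(X>0)).sum()>10 else np.nan, np.percentile(X[S&(X<0)],97) if (S&(X<0)).sum()>10 else np.nan]
        dx=(xi[0]+xi[1])/2; dy=np.nanmean(yc); da=np.degrees(np.arctan2(yc[0]-yc[1],2*(half_open-14)))
        if it<3 and np.isfinite(dx+dy+da):
            cx,cy=np.array([cx,cy])+dx*u+dy*v; ang+=da
    print("holder",round(cx,1),round(cy,1),round(ang,2),"inner",np.round(xi,1),"exp",inn,"stops",np.round(st,1),"exp",half_open,res)
    return cx,cy,ang
def held(P,zoff=.0174):
    from bench import status
    s=status.get_state(); R=Rot.from_rotvec(s["tool_rot"]).as_matrix(); 
    q=(P-s["position"])@R*1000
    m=(abs(q[...,2]+zoff*1000)<3.5)&(abs(q[...,1])<32)&(abs(q[...,0])<90)
    X=q[...,0][m];Y=q[...,1][m]; f=X>15
    print("held: n",m.sum(),"endX",np.percentile(X,99.5).round(1),"Y",np.percentile(Y[f],[.5,99.5]).round(1),"ztool",np.median(q[...,2][m]).round(2))
E
python3 - <<'E'
from h import *
d=dict(np.load("w4.npz")); P=cloud(d)
holder(P,532,199,2,51.5)
held(P)
d=dict(np.load("top0.npz")); P=cloud(d)
holder(P,532,199,2,51.5)
holder(P,562.6,-7.6,-2.3,89)
holder(P,568.9,-214.9,-16.3,64)
holder(P,468.6,-429.3,4.5,76.5)
E
```

```text
holder 531.6 200.9 2.84 inner [ 23.9 -23.9] exp 23.5 stops [ 51.2 -51.4] exp 51.5 {1: (np.int64(1587), array([-37.,  37.])), -1: (np.int64(1898), array([-36.8,  36.8]))}
held: n 9134 endX 41.0 Y [-23.4  21.7] ztool -17.75
holder 531.8 198.8 2.93 inner [ 11.8 -11.8] exp 23.5 stops [ 49.7 -55.3] exp 51.5 {1: (np.int64(174), array([-37.5,  37.5])), -1: (np.int64(149), array([-35.8,  35.8]))}
holder 564.0 -8.7 -2.47 inner [ 8.7 -8.7] exp 61 stops [ 87.1 -91.2] exp 89 {1: (np.int64(148), array([-36.2,  36.2])), -1: (np.int64(144), array([-36.4,  36.4]))}
holder 569.4 -216.3 -16.15 inner [ 8.1 -8.1] exp 36 stops [ 64.4 -64.2] exp 64 {1: (np.int64(163), array([-36.8,  36.8])), -1: (np.int64(149), array([-36.7,  36.7]))}
holder 468.7 -428.5 5.06 inner [ 10.9 -10.9] exp 48.5 stops [ 77.  -76.7] exp 76.5 {1: (np.int64(132), array([-34.8,  34.8])), -1: (np.int64(148), array([-35.4,  35.4]))}
```

```bash
python3 -c "
from h import *
plan(530.1,201.7,130,2.84)"
```

```text
t 4.72 p [602.  214.4 199. ] ang -176.51 turn [-0.95 -1.98  0.67] shift now-tool [70.1 -7.1 71.6] shift final-tool [72.4 -9.1 69. ] F [ 0.2 -0.6 -2.9] w 45.7 j7 [-0.48  0.34  0.12  1.49 -0.03  1.35  1.27]
```

>>> step_arm:
  rows:
    - [[-1,-2,0.7],[0,0,0],40]
    - [[0,0,0],[0,0,0],40]
    - [[0,0,0],[15,-2,10],40]
    - [[0,0,0],[20,-2,18],40]
    - [[0,0,0],[20,-2,18],40]
    - [[0,0,0],[12,-2,18],40]
    - [[0,0,0],[0,0,0],40]
    - [[0,0,0],[0,0,0],40]

```text
time: 5.38
position: [0.5246, 0.2113, 0.125]
tool_rot: [0.096, -3.126, -0.002]
ft_force: [-0.4, 0.1, -2.1]
grip_width: 0.526
```

```bash
python3 -c "
from h import *
plan(530.1,201.7,60,2.84)"
```

```text
t 5.38 p [524.6 211.3 125. ] ang -176.47 turn [ 0.1  -0.82  0.69] shift now-tool [ -5.9 -10.1  64.9] shift final-tool [-5.1 -9.9 65. ] F [-0.4  0.1 -2.1] w 45.8 j7 [-0.51  0.23  0.09  1.79 -0.03  1.14  1.23]
```

>>> step_arm:
  rows:
    - [[0,-0.8,0.7],[-5,-10,20],40]
    - [[0,0,0],[0,0,20],40]
    - [[0,0,0],[0,0,15],40]
    - [[0,0,0],[0,0,8],40]
    - [[0,0,0],[0,0,0],40]
    - [[0,0,0],[0,0,0],40]

```text
time: 5.88
position: [0.5366, 0.2094, 0.0657]
tool_rot: [-0.088, 3.131, 0.011]
ft_force: [0.5, -0.1, -2.6]
grip_width: 0.528
```

```bash
python3 -c "
from h import *
plan(530.1,201.7,42,2.84)"
```

```text
t 5.88 p [536.6 209.4  65.7] ang -176.77 turn [0.39 0.52 0.39] shift now-tool [ 7.2 -7.5 23.6] shift final-tool [ 6.9 -7.3 23.7] F [ 0.5 -0.1 -2.6] w 45.9 j7 [-0.5   0.29  0.09  1.84 -0.04  1.    1.24]
```

>>> step_arm:
  rows:
    - [[0.4,0.5,0.4],[5,-5,3],40]
    - [[0,0,0],[2,-3,3],40]
    - [[0,0,0],[0,0,0],40]
    - [[0,0,0],[0,0,0],40]

```text
time: 6.22
position: [0.5323, 0.2019, 0.0628]
tool_rot: [-0.078, 3.136, 0.002]
ft_force: [0.7, 0.2, -3.0]
grip_width: 0.524
```

```bash
python3 -c "
from h import *
plan(530.1,201.7,42,2.84)"
```

```text
t 6.22 p [532.3 201.9  62.8] ang -177.17 turn [ 0.07  0.27 -0.01] shift now-tool [ 2.3 -0.1 20.8] shift final-tool [ 2.2 -0.1 20.8] F [ 0.7  0.2 -3. ] w 45.6 j7 [-0.5   0.29  0.1   1.85 -0.03  1.    1.24]
```

>>> step_arm:
  rows:
    - [[0,0.3,0],[2.5,0,6],40]
    - [[0,0,0],[0,0,8],40]
    - [[0,0,0],[0,0,6],40]
    - [[0,0,0],[0,0,0],40]
    - [[0,0,0],[0,0,0],40]

```text
time: 6.63
position: [0.5301, 0.2019, 0.0417]
tool_rot: [-0.077, 3.14, 0.003]
ft_force: [0.6, 0.7, -2.3]
grip_width: 0.528
```

```bash
python3 -c "
from h import *
plan(530.1,201.7,34.5,2.84)"
```

```text
t 6.63 p [530.1 201.9  41.7] ang -177.19 turn [ 0.12  0.03 -0.03] shift now-tool [ 0.  -0.2  7.2] shift final-tool [-0.  -0.2  7.2] F [ 0.6  0.7 -2.3] w 45.9 j7 [-0.49  0.31  0.1   1.87 -0.04  0.96  1.24]
```

Lower gently with force watch.

>>> step_arm:
  rows:
    - [[0,0,0],[0,0,2.5],40]
    - [[0,0,0],[0,0,2.5],40]
    - [[0,0,0],[0,0,1.5],40]
    - [[0,0,0],[0,0,0],40]

```text
time: 6.97
position: [0.5302, 0.2021, 0.0346]
tool_rot: [-0.077, 3.14, 0.003]
ft_force: [-0.5, -0.1, -0.6]
grip_width: 0.53
```

```bash
python3 -c "
from h import *
plan(530.1,201.7,34.5,2.84)"
```

```text
t 6.97 p [530.2 202.1  34.6] ang -177.17 turn [ 0.12  0.04 -0.01] shift now-tool [ 0.1 -0.4  0.1] shift final-tool [ 0.1 -0.4  0.1] F [-0.5 -0.1 -0.6] w 46.1 j7 [-0.49  0.32  0.1   1.87 -0.04  0.95  1.24]
```

>>> step_arm:
  rows:
    - [[0,0,0],[0,0,0.8],40]
    - [[0,0,0],[0,0,0],40]
    - [[0,0,0],[0,0,0],40]

```text
time: 7.22
position: [0.5306, 0.2022, 0.035]
tool_rot: [-0.077, 3.139, 0.004]
ft_force: [0.3, -0.2, -2.6]
grip_width: 0.529
```

```bash
python3 -c "
from h import *
plan(530.1,201.7,34.5,2.84)"
```

```text
t 7.22 p [530.6 202.2  35. ] ang -177.18 turn [ 0.14  0.07 -0.02] shift now-tool [ 0.6 -0.5  0.5] shift final-tool [ 0.6 -0.5  0.5] F [ 0.3 -0.2 -2.6] w 46.0 j7 [-0.49  0.32  0.1   1.87 -0.04  0.95  1.24]
```

>>> step_arm:
  rows:
    - [[0,0,0],[0.4,-0.4,1],40]
    - [[0,0,0],[0,0,1],40]

```text
time: 7.38
position: [0.5307, 0.2022, 0.0345]
tool_rot: [-0.078, 3.139, 0.005]
ft_force: [-4.7, -1.4, 10.2]
grip_width: 0.521
```

>>> step_arm:
  rows:
    - [[0,0,0],[0,0,0.8],40]

```text
time: 7.47
position: [0.5307, 0.2022, 0.0346]
tool_rot: [-0.078, 3.139, 0.005]
ft_force: [-3.5, -1.8, 3.5]
grip_width: 0.526
```

>>> step_arm:
  rows:
    - [[0,0,0],[0,0,0.8],40]

```text
time: 7.55
position: [0.5307, 0.2022, 0.0345]
tool_rot: [-0.078, 3.139, 0.005]
ft_force: [-3.2, -1.4, 5.4]
grip_width: 0.526
```

>>> step_arm:
  rows:
    - [[0,0,0],[0,0,0],70]
    - [[0,0,0],[0,0,0],70]
    - [[0,0,0],[0,0,0],70]
    - [[0,0,0],[0,0,0],70]
    - [[0,0,0],[0,0,-4],70]
    - [[0,0,0],[0,0,-12],70]
    - [[0,0,0],[0,0,-20],87]
    - [[0,0,0],[0,0,-30],87]
    - [[0,0,0],[0,0,-40],87]
    - [[0,0,0],[-10,0,-40],87]
    - [[0,0,0],[-20,0,-40],87]
    - [[0,0,0],[-40,0,-20],87]

```text
time: 8.55
position: [0.5888, 0.2049, 0.2438]
tool_rot: [0.084, -3.132, -0.002]
ft_force: [1.0, 1.3, 1.0]
grip_width: 0.993
```

```bash
cat >> h.py <<'E'
def look(name):
    from bench import optics
    d=optics.get_image("wrist" if name[0]=="w" else name.rstrip("0123456789")); np.savez(name+".npz",**d); cv2.imwrite(f"pics/{name}.png",d["frame"][:,:,::-1]); return d,cloud(d)
E
python3 - <<'E'
from h import *
d,P=look("w5")
holder(P,531.6,200.9,2.84,51.5); print(topface(P,.052,531,201,tol=.004))
plan(480,432,220,-23)
d,P=look("top1")
for n,(z,x,y) in dict(g=(.102,476,430),r=(.072,476,429),k=(.042,470,426),w=(.052,531,200)).items(): print(n,topface(P,z,x,y))
E
```

```text
holder 531.4 200.8 2.67 inner [ 23.8 -23.8] exp 23.5 stops [ 51.5 -51.1] exp 51.5 {1: (np.int64(576), array([-37.7,  37.7])), -1: (np.int64(711), array([-37.4,  37.4]))}
(np.int64(2829), (array([530.4, 203.2]), np.float32(3.12), np.float32(84.1), np.float32(45.8)), np.float64(0.0518))
t 8.6 p [598.5 204.2 245.9] ang -177.11 turn [ 0.14  0.2  25.89] shift now-tool [107.  233.4  25.9] shift final-tool [198.1 163.4  25.9] F [9.  1.  3.3] w 86.6 j7 [-0.47  0.27  0.13  1.49 -0.03  1.38  1.28]
g (np.int64(598), (array([477.2, 433. ]), np.float32(-27.22), np.float32(109.6), np.float32(51.9)), np.float64(0.1019))
r (np.int64(69), (array([533.4, 408.4]), np.float32(64.81), np.float32(53.8), np.float32(12.1)), np.float64(0.0716))
k (np.int64(54), (array([401.4, 427.2]), np.float32(-14.0), np.float32(25.8), np.float32(24.0)), np.float64(0.043))
w None
```

View pics/w5.png

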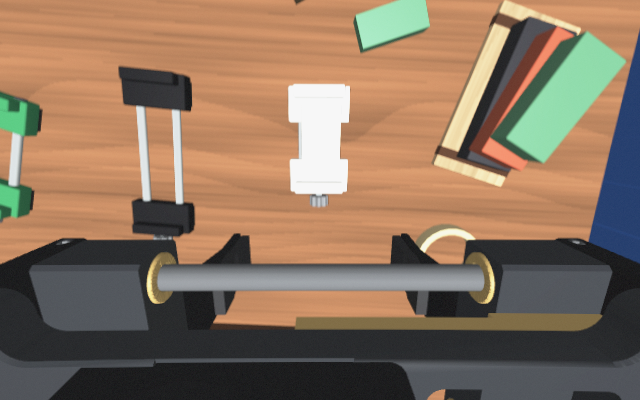

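Run:
```python
from h import *
d=dict(np.load("top1.npz")); P=cloud(d)
cv2.imwrite("pics/top1b.png",d["frame"][:,:,::-1])
print(topface(P,.052,531,201,tol=.006)); m=(abs(P[...,0]-.531)<.06)&(abs(P[...,1]-.2)<.05)&(P[...,2]>.045)&(P[...,2]<.06); print(m.sum(), rect(P[m]) if m.sum() else 0)
m=(abs(P[...,0]-.531)<.075)&(abs(P[...,1]-.2)<.045)&(P[...,2]>.02)&(P[...,2]<.04);  print(m.sum(), rect(P[m]))
```

```text
None
0 0
12 (array([582.9, 164.5]), np.float32(17.92), np.float32(28.1), np.float32(7.9))
```

View pics/top1b.png

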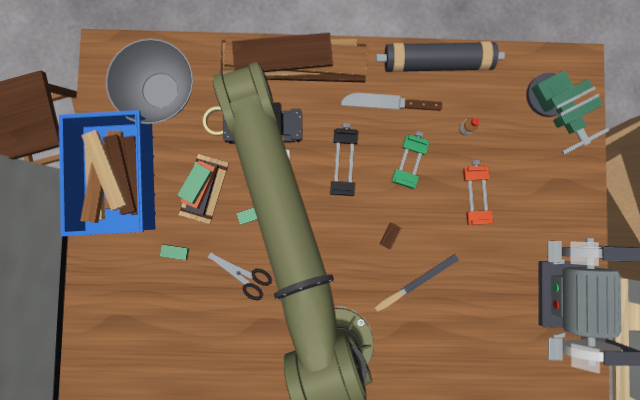

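```bash
python3 -c "
from h import *
plan(500,425,225,-27)"
```

```text
t 8.65 p [595.3 203.4 242.5] ang -177.19 turn [-0.03 -0.11 29.81] shift now-tool [ 84.3 226.1  17.6] shift final-tool [185.6 154.2  17.5] F [-0.2  0.4 -0.9] w 86.9 j7 [-0.47  0.27  0.13  1.49 -0.03  1.38  1.27]
```

>>> step_arm:
  rows:
    - [[0,0,6],[8,15,0],87]
    - [[0,0,6],[11,29,0],87]
    - [[0,0,6],[14,27,0],87]
    - [[0,0,6],[17,25,0],87]
    - [[0,0,6],[20,23,0],87]
    - [[0,0,0],[22,20,0],87]
    - [[0,0,0],[22,20,0],87]
    - [[0,0,0],[22,20,0],87]
    - [[0,0,0],[15,15,0],87]
    - [[0,0,0],[8,7,0],87]
    - [[0,0,0],[0,0,0],87]

```text
time: 9.57
position: [0.5079, 0.4536, 0.2482]
tool_rot: [0.796, 3.038, -0.002]
ft_force: [-1.0, 0.7, 0.9]
grip_width: 1.003
```

Run:
```python
from h import *
d,P=look("w6")
print(topface(P,.102,477,433)); 
plan(477,433,150,-27)
```

```text
(np.int64(4727), (array([478.9, 435. ]), np.float32(-27.72), np.float32(109.8), np.float32(50.2)), np.float64(0.1018))
t 9.62 p [508.7 452.2 248.2] ang 150.57 turn [-0.09  0.09 -2.43] shift now-tool [ 18.3 -32.2  98.3] shift final-tool [ 19.5 -31.5  98.2] F [ 0.3 -0.1  0.5] w 86.8 j7 [-0.81  0.38  0.07  1.34 -0.02  1.42  0.31]
```

View pics/w6.png

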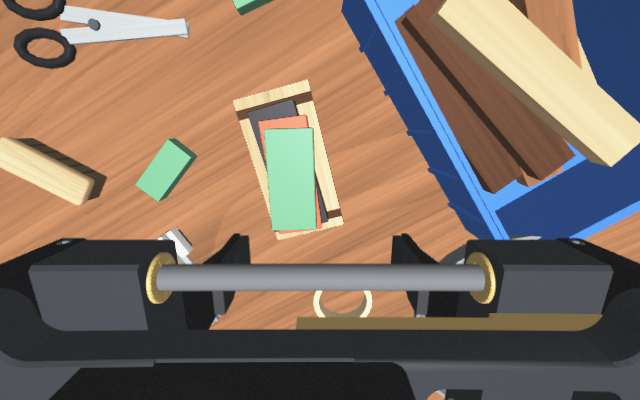

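```bash
python3 -c "
from h import *
plan(478.3,434.3,125,-27.5)"
```

```text
t 9.62 p [508.7 452.2 248.2] ang 150.57 turn [-0.09  0.09 -1.93] shift now-tool [ 17.8 -30.3 123.3] shift final-tool [ 18.6 -29.9 123.2] F [ 0.3 -0.1  0.5] w 86.8 j7 [-0.81  0.38  0.07  1.34 -0.02  1.42  0.31]
```

>>> step_arm:
  rows:
    - [[0,0,-1.9],[6,-10,15],87]
    - [[0,0,0],[6,-10,25],87]
    - [[0,0,0],[6,-9,30],87]
    - [[0,0,0],[2,-3,25],87]
    - [[0,0,0],[0,0,15],87]
    - [[0,0,0],[0,0,0],87]
    - [[0,0,0],[0,0,0],87]

```text
time: 10.2
position: [0.4849, 0.4165, 0.1383]
tool_rot: [0.77, 3.034, -0.008]
ft_force: [1.0, -0.2, 0.4]
grip_width: 1.0
```

```bash
python3 -c "
from h import *
plan(478.3,434.3,84,-27.5)"
```

```text
t 10.2 p [484.9 416.5 138.3] ang 151.52 turn [-0.12  0.68 -0.98] shift now-tool [15.  12.6 54.1] shift final-tool [14.1 12.8 54.3] F [ 1.  -0.2  0.4] w 87.0 j7 [-0.81  0.35  0.06  1.6  -0.01  1.19  0.33]
```

>>> step_arm:
  rows:
    - [[0,0.7,-1],[7,6,5],87]
    - [[0,0,0],[7,6,6],87]
    - [[0,0,0],[0,0,6],87]
    - [[0,0,0],[0,0,0],87]
    - [[0,0,0],[0,0,0],87]

```text
time: 10.62
position: [0.4822, 0.4347, 0.1248]
tool_rot: [0.75, 3.048, 0.006]
ft_force: [-0.1, -0.2, -0.4]
grip_width: 1.0
```

```bash
python3 -c "
from h import *
plan(478.3,434.3,84,-27.5)"
```

```text
t 10.62 p [482.2 434.7 124.8] ang 152.37 turn [ 0.27  0.11 -0.13] shift now-tool [ 3.3 -2.3 40.8] shift final-tool [ 3.3 -2.1 40.8] F [-0.1 -0.2 -0.4] w 87.0 j7 [-0.81  0.38  0.05  1.59 -0.02  1.17  0.33]
```

>>> step_arm:
  rows:
    - [[0.2,0,0],[3,-2,8],87]
    - [[0,0,0],[1,0,12],87]
    - [[0,0,0],[0,0,12],87]
    - [[0,0,0],[0,0,8],87]
    - [[0,0,0],[0,0,0],87]
    - [[0,0,0],[0,0,0],87]

```text
time: 11.12
position: [0.4768, 0.4351, 0.0802]
tool_rot: [0.748, 3.049, -0.0]
ft_force: [-0.2, -0.8, 0.5]
grip_width: 0.997
```

```bash
python3 -c "
from h import *
plan(478.3,434.3,84,-27.5)"
```

```text
t 11.12 p [476.8 435.1  80.2] ang 152.44 turn [ 0.01  0.11 -0.06] shift now-tool [-1.7 -0.  -3.8] shift final-tool [-1.7 -0.  -3.8] F [-0.2 -0.8  0.5] w 86.7 j7 [-0.82  0.42  0.05  1.63 -0.02  1.09  0.32]
```

>>> step_arm:
  rows:
    - [[0,0,0],[-1.5,0,-4],87]
    - [[0,0,0],[0,0,0],87]
    - [[0,0,0],[0,0,0],44]
    - [[0,0,0],[0,0,0],44]
    - [[0,0,0],[0,0,0],44]
    - [[0,0,0],[0,0,0],44]
    - [[0,0,0],[0,0,0],44]
    - [[0,0,0],[0,0,0],44]
    - [[0,0,0],[0,0,0],44]
    - [[0,0,0],[0,0,0],44]
    - [[0,0,0],[0,0,0],44]
    - [[0,0,0],[0,0,0],44]
  grip_force: 20

```text
time: 12.12
position: [0.4794, 0.4343, 0.0865]
tool_rot: [0.749, 3.048, 0.002]
ft_force: [0.1, -0.0, 1.2]
grip_width: 0.574
```

```bash
python3 -c "
from h import *
plan(478.3,434.3,84,-27.5)"
```

```text
t 12.12 p [479.4 434.3  86.5] ang 152.39 turn [ 0.11  0.17 -0.11] shift now-tool [ 1.  -0.5  2.5] shift final-tool [ 1.  -0.5  2.5] F [ 0.1 -0.   1.2] w 50.0 j7 [-0.82  0.41  0.05  1.63 -0.02  1.1   0.33]
```

>>> step_arm:
  rows:
    - [[0,0,0],[0,0,-4],44]
    - [[0,0,0],[0,0,-15],44]
    - [[0,0,0],[0,0,-25],44]
    - [[0,0,0],[0,0,-30],44]
    - [[0,0,0],[0,0,-30],44]
    - [[0,0,0],[0,0,-30],44]
    - [[0,0,0],[0,0,-15],44]
    - [[0,0,0],[0,0,0],44]
    - [[0,0,0],[0,0,0],44]

```text
time: 12.87
position: [0.4739, 0.4304, 0.2314]
tool_rot: [-0.747, -3.043, 0.026]
ft_force: [0.9, -0.1, -4.2]
grip_width: 0.575
```

Run:
```python
from h import *
d,P=look("w7"); held(P,.0155)
plan(569.4,-216.3,240,-16.15)
```

```text
held: n 12372 endX 55.6 Y [-23.2  26. ] ztool -15.72
t 12.92 p [473.8 430.3 231. ] ang 152.42 turn [ -1.04  -0.35 -11.42] shift now-tool [-384.  -529.    -0.8] shift final-tool [-271.7 -594.5   -9. ] F [-0.  -0.2 -4.2] w 49.6 j7 [-0.82  0.31  0.05  1.46 -0.02  1.39  0.32]
```

View pics/w7.png

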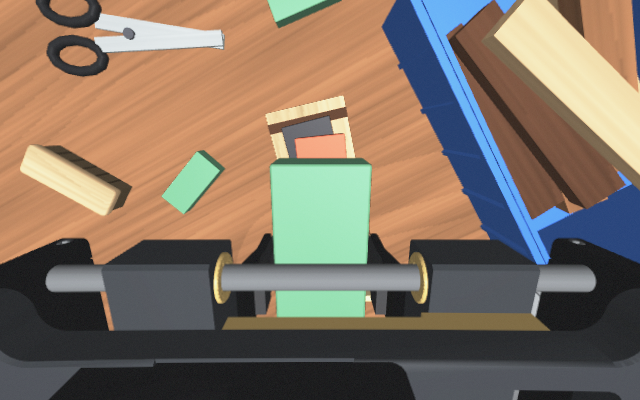

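```bash
python3 -c "
from h import *
plan(670,-245,250,-16.15)"
```

```text
t 12.92 p [473.8 430.3 231. ] ang 152.42 turn [ -1.04  -0.35 -11.42] shift now-tool [-486.4 -508.1  -11.6] shift final-tool [-376.3 -594.1  -19. ] F [-0.  -0.2 -4.2] w 49.6 j7 [-0.82  0.31  0.05  1.46 -0.02  1.39  0.32]
```

>>> step_arm:
  rows:
    - [[-1,-0.3,-5.7],[0,0,-3],44]
    - [[0,0,-5.7],[-5,-8,-3],44]
    - [[0,0,0],[-12,-18,-1],44]
    - [[0,0,0],[-17,-27,-1],44]
    - [[0,0,0],[-17,-27,-1],44]
    - [[0,0,0],[-17,-27,-1],44]
    - [[0,0,0],[-17,-27,-1],44]
    - [[0,0,0],[-17,-27,-1],44]
    - [[0,0,0],[-17,-27,-1],44]
    - [[0,0,0],[-17,-27,-1],44]
    - [[0,0,0],[-17,-27,-1],44]

```text
time: 13.83
position: [0.5434, 0.1514, 0.2186]
tool_rot: [-0.388, -3.081, 0.034]
ft_force: [0.7, 0.4, -4.8]
grip_width: 0.573
```

```bash
python3 -c "
from h import *
plan(670,-245,250,-16.15)"
```

```text
t 13.83 p [543.4 151.4 218.6] ang 165.62 turn [-1.51 -1.85  1.8 ] shift now-tool [-220.  -353.4  -29.5] shift final-tool [-231.9 -345.5  -31.4] F [ 0.7  0.4 -4.8] w 49.9 j7 [-0.49  0.17  0.19  1.66 -0.03  1.35  1.03]
```

>>> step_arm:
  rows:
    - [[-0.5,-0.7,0.5],[-17,-27,-2],44]
    - [[-0.5,-0.7,0.5],[-18,-27,-2],44]
    - [[-0.5,-0.7,0.5],[-18,-27,-2],44]
    - [[0,0,0],[-18,-27,-2],44]
    - [[0,0,0],[-18,-27,-2],44]
    - [[0,0,0],[-18,-27,-2],44]
    - [[0,0,0],[-18,-27,-2],44]
    - [[0,0,0],[-18,-27,-2],44]
    - [[0,0,0],[-18,-27,-2],44]
    - [[0,0,0],[-15,-23,-2],44]
    - [[0,0,0],[-8,-12,0],44]
    - [[0,0,0],[-3,-3,0],44]

```text
time: 14.83
position: [0.6353, -0.1954, 0.2093]
tool_rot: [-0.446, -3.073, 0.021]
ft_force: [-0.1, -0.2, -3.7]
grip_width: 0.57
```

```bash
python3 -c "
from h import *
plan(670,-245,250,-16.15)"
```

```text
t 14.83 p [ 635.3 -195.4  209.3] ang 163.46 turn [-1.06 -1.98 -0.37] shift now-tool [-46.  -38.4 -41.6] shift final-tool [-47.2 -38.  -40.7] F [-0.1 -0.2 -3.7] w 49.6 j7 [-0.06  0.4   0.41  1.42 -0.14  1.38  1.64]
```

>>> step_arm:
  rows:
    - [[-1,-2,-0.4],[-10,-8,-8],44]
    - [[0,0,0],[-16,-12,-14],44]
    - [[0,0,0],[-14,-10,-10],44]
    - [[0,0,0],[-8,-6,-6],44]
    - [[0,0,0],[0,0,0],44]
    - [[0,0,0],[0,0,0],44]

```text
time: 15.33
position: [0.6672, -0.2394, 0.2323]
tool_rot: [-0.436, -3.088, -0.009]
ft_force: [-0.3, 0.2, -4.1]
grip_width: 0.576
```

Run:
```python
from h import *
d,P=look("w8"); held(P,.0155)
plan(569.4,-216.3,150,-16.15)
holder(P,569.4,-216.3,-16.2,64)
```

```text
held: n 12377 endX 55.3 Y [-23.7  25.5] ztool -15.61
t 15.38 p [ 667.1 -239.   232. ] ang 163.96 turn [ 0.15 -1.39  0.11] shift now-tool [98.1 -5.4 84.4] shift final-tool [100.1  -5.4  82. ] F [ 0.  -0.3 -4.7] w 49.8 j7 [ 0.03  0.48  0.42  1.27 -0.19  1.45  1.72]
holder 571.8 -215.0 -16.43 inner [ 36.2 -36.2] exp 36 stops [  nan -64.6] exp 64 {1: (np.int64(1137), array([-37.,  37.])), -1: (np.int64(1723), array([-36.9,  36.9]))}
```

View pics/w8.png

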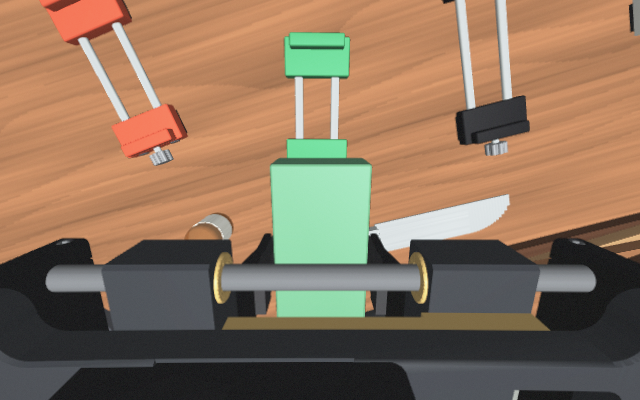

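```bash
python3 -c "
from h import *
plan(572,-216.2,100,-16.3)"
```

```text
t 15.38 p [ 667.1 -239.   232. ] ang 163.96 turn [ 0.14 -1.39  0.26] shift now-tool [ 94.4  -4.7 134.3] shift final-tool [ 97.7  -4.8 132. ] F [ 0.  -0.3 -4.7] w 49.8 j7 [ 0.03  0.48  0.42  1.27 -0.19  1.45  1.72]
```

>>> step_arm:
  rows:
    - [[0,-1.4,0.2],[10,-1,3],44]
    - [[0,0,0],[20,-1,8],44]
    - [[0,0,0],[25,-1,15],44]
    - [[0,0,0],[25,-1,25],44]
    - [[0,0,0],[14,-1,30],44]
    - [[0,0,0],[4,0,25],44]
    - [[0,0,0],[0,0,12],44]
    - [[0,0,0],[0,0,0],44]
    - [[0,0,0],[0,0,0],44]

```text
time: 16.13
position: [0.5621, -0.1991, 0.1026]
tool_rot: [-0.419, -3.104, -0.018]
ft_force: [0.8, 0.7, -3.2]
grip_width: 0.571
```

```bash
python3 -c "
from h import *
plan(572,-216.2,60,-16.3)"
```

```text
t 16.13 p [ 562.1 -199.1  102.6] ang 164.62 turn [ 0.58 -0.61  0.92] shift now-tool [-14.5 -14.3  42.4] shift final-tool [-14.2 -13.6  42.6] F [ 0.8  0.7 -3.2] w 49.7 j7 [-0.04  0.32  0.4   1.74 -0.15  1.12  1.72]
```

>>> step_arm:
  rows:
    - [[0.5,-0.6,0.9],[-5,-5,4],44]
    - [[0,0,0],[-6,-6,8],44]
    - [[0,0,0],[-3,-3,8],44]
    - [[0,0,0],[0,0,0],44]
    - [[0,0,0],[0,0,0],44]

```text
time: 16.55
position: [0.5786, -0.2194, 0.0853]
tool_rot: [0.443, 3.1, -0.003]
ft_force: [-0.0, 0.3, -3.8]
grip_width: 0.574
```

```bash
python3 -c "
from h import *
plan(572,-216.2,55,-16.3)"
```

```text
t 16.55 p [ 578.6 -219.4   85.3] ang 163.72 turn [-0.01  0.61  0.02] shift now-tool [ 7.6  1.2 30.3] shift final-tool [ 7.3  1.2 30.3] F [-0.   0.3 -3.8] w 49.9 j7 [-0.02  0.37  0.41  1.72 -0.17  1.07  1.73]
```

>>> step_arm:
  rows:
    - [[0,0.6,0],[5,1,6],44]
    - [[0,0,0],[2,0,8],44]
    - [[0,0,0],[0,0,10],44]
    - [[0,0,0],[0,0,5],44]
    - [[0,0,0],[0,0,0],44]
    - [[0,0,0],[0,0,0],44]

```text
time: 17.05
position: [0.5717, -0.2166, 0.0532]
tool_rot: [-0.446, -3.108, 0.0]
ft_force: [0.5, 0.6, -3.9]
grip_width: 0.572
```

```bash
python3 -c "
from h import *
plan(572,-216.2,37,-16.3)"
```

```text
t 17.05 p [ 571.7 -216.6   53.2] ang 163.68 turn [-0.01 -0.07 -0.02] shift now-tool [-0.2  0.5 16.2] shift final-tool [-0.2  0.5 16.2] F [ 0.5  0.6 -3.9] w 49.8 j7 [-0.01  0.4   0.4   1.75 -0.18  1.02  1.74]
```

>>> step_arm:
  rows:
    - [[0,0,0],[0,0.4,4],44]
    - [[0,0,0],[0,0,5],44]
    - [[0,0,0],[0,0,3],44]
    - [[0,0,0],[0,0,1.5],44]
    - [[0,0,0],[0,0,1],44]
    - [[0,0,0],[0,0,0],44]

```text
time: 17.55
position: [0.5723, -0.2158, 0.0375]
tool_rot: [-0.445, -3.11, -0.0]
ft_force: [-0.6, 1.1, -3.9]
grip_width: 0.575
```

```bash
python3 -c "
from h import *
plan(572,-216.2,36.5,-16.3)"
```

```text
t 17.55 p [ 572.3 -215.8   37.5] ang 163.72 turn [ 0.   -0.02  0.02] shift now-tool [ 0.2 -0.4  1. ] shift final-tool [ 0.2 -0.4  1. ] F [-0.6  1.1 -3.9] w 50.0 j7 [-0.01  0.42  0.4   1.76 -0.19  0.99  1.75]
```

>>> step_arm:
  rows:
    - [[0,0,0],[0,-0.4,1],44]
    - [[0,0,0],[0,0,0.7],44]

```text
time: 17.72
position: [0.5724, -0.2163, 0.0365]
tool_rot: [-0.445, -3.11, -0.0]
ft_force: [-3.2, 1.4, 2.1]
grip_width: 0.571
```

>>> step_arm:
  rows:
    - [[0,0,0],[0,0,0.7],44]

```text
time: 17.8
position: [0.5724, -0.2163, 0.0365]
tool_rot: [0.445, 3.11, 0.001]
ft_force: [-2.5, 0.9, 3.6]
grip_width: 0.573
```

>>> step_arm:
  rows:
    - [[0,0,0],[0,0,0.7],44]

```text
time: 17.88
position: [0.5724, -0.2163, 0.0365]
tool_rot: [0.445, 3.11, 0.001]
ft_force: [-3.7, 1.8, 2.5]
grip_width: 0.569
```

Contact. Release and rise.

>>> step_arm:
  rows:
    - [[0,0,0],[0,0,0],72]
    - [[0,0,0],[0,0,0],72]
    - [[0,0,0],[0,0,0],72]
    - [[0,0,0],[0,0,0],72]
    - [[0,0,0],[0,0,-4],72]
    - [[0,0,0],[0,0,-12],72]
    - [[0,0,0],[0,0,-20],87]
    - [[0,0,0],[0,0,-30],87]
    - [[0,0,0],[0,0,-40],87]
    - [[0,0,0],[-15,0,-35],87]
    - [[0,0,0],[-25,0,-25],87]
    - [[0,0,0],[-10,0,-5],87]

```text
time: 18.88
position: [0.6199, -0.2313, 0.221]
tool_rot: [0.447, 3.106, -0.0]
ft_force: [1.1, -0.2, -0.1]
grip_width: 0.996
```

Run:
```python
from h import *
d,P=look("w9")
holder(P,571.8,-215,-16.4,64); print(topface(P,.052,571,-216,tol=.004))
plan(490,425,240,-21)
d,P=look("top2")
for n,(z,x,y) in dict(r=(.072,476,429),w=(.052,531,200),g=(.052,571,-216)).items(): print(n,topface(P,z,x,y))
```

```text
holder 571.4 -215.0 -16.39 inner [ 36.6 -36.6] exp 36 stops [ 64.  -64.1] exp 64 {1: (np.int64(425), array([-37.7,  37.7])), -1: (np.int64(801), array([-37.3,  37.3]))}
(np.int64(4538), (array([ 572.3, -215. ]), np.float32(-16.34), np.float32(108.8), np.float32(50.1)), np.float64(0.0518))
t 18.93 p [ 620.8 -231.7  220.9] ang 163.62 turn [0.01 0.3  4.62] shift now-tool [310.5 593.2 -20.8] shift final-tool [357.4 566.3 -19.1] F [ 2.4 -0.2  0.8] w 87.0 j7 [-0.01  0.36  0.43  1.45 -0.15  1.36  1.71]
r (np.int64(755), (array([476.9, 430.6]), np.float32(-20.87), np.float32(134.6), np.float32(56.9)), np.float64(0.0718))
w (np.int64(378), (array([528.3, 201.3]), np.float32(3.19), np.float32(83.9), np.float32(46.1)), np.float64(0.0514))
g (np.int64(522), (array([ 570.5, -216.6]), np.float32(-16.17), np.float32(109.3), np.float32(50.2)), np.float64(0.051))
```

View pics/w9.png

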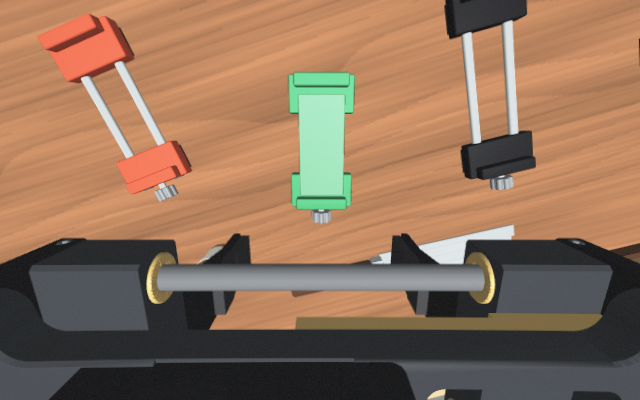

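View pics/top2.png

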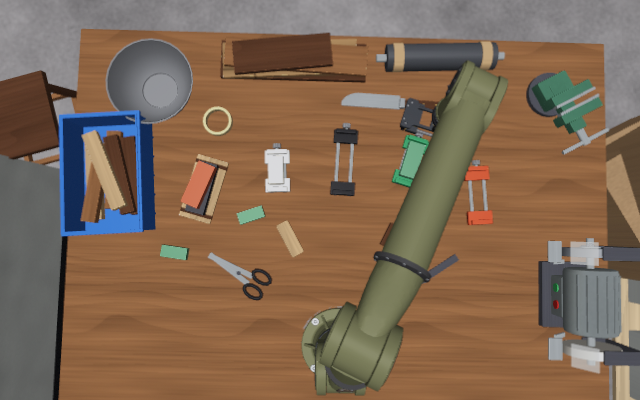

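>>> step_arm:
  rows:
    - [[0,0,4.6],[5,8,-2],87]
    - [[0,0,0],[12,20,-3],87]
    - [[0,0,0],[17,28,-3],87]
    - [[0,0,0],[18,28,-2],87]
    - [[0,0,0],[18,28,-2],87]
    - [[0,0,0],[18,28,-2],87]
    - [[0,0,0],[18,28,-2],87]
    - [[0,0,0],[18,28,-2],87]
    - [[0,0,0],[18,28,-2],87]
    - [[0,0,0],[18,28,-2],87]
    - [[0,0,0],[18,28,-2],87]

```text
time: 19.9
position: [0.5368, 0.0944, 0.2312]
tool_rot: [-0.609, -3.059, 0.021]
ft_force: [1.2, -0.1, -0.1]
grip_width: 1.001
```

```bash
python3 -c "
from h import *
plan(500,425,240,-21)"
```

```text
t 19.9 p [536.8  94.4 231.2] ang 157.49 turn [-1.   -1.12 -1.5 ] shift now-tool [160.7 291.2 -10.8] shift final-tool [152.8 295.5  -8.8] F [ 1.2 -0.1 -0.1] w 87.1 j7 [-0.45  0.12  0.24  1.7  -0.02  1.36  0.98]
```

>>> step_arm:
  rows:
    - [[-0.5,-0.5,-0.7],[17,28,-2],87]
    - [[-0.5,-0.5,-0.7],[17,28,-2],87]
    - [[0,0,0],[16,29,-2],87]
    - [[0,0,0],[16,29,-2],87]
    - [[0,0,0],[16,29,-2],87]
    - [[0,0,0],[16,29,-2],87]
    - [[0,0,0],[16,29,-2],87]
    - [[0,0,0],[16,29,-2],87]
    - [[0,0,0],[12,29,0],87]
    - [[0,0,0],[8,20,0],87]
    - [[0,0,0],[5,10,0],87]
    - [[0,0,0],[0,0,0],87]

```text
time: 20.9
position: [0.4722, 0.4343, 0.2347]
tool_rot: [-0.551, -3.071, 0.027]
ft_force: [-1.1, 0.4, -0.3]
grip_width: 1.005
```

Run:
```python
from h import *
plan(477.7,431.6,120,-20.9)
d,P=look("w10")
print(topface(P,.072,477,431));print(topface(P,.042,470,427))
plan(477.7,431.6,120,-20.9)
```

```text
t 20.9 p [472.2 434.3 234.7] ang 159.64 turn [-1.2  -1.01  0.55] shift now-tool [ -8.2   1.8 114.5] shift final-tool [ -6.1  -0.6 114.7] F [-1.1  0.4 -0.3] w 87.4 j7 [-0.8   0.32  0.02  1.44 -0.01  1.4   0.44]
(np.int64(5374), (array([478.4, 432.8]), np.float32(-21.63), np.float32(134.5), np.float32(53.6)), np.float64(0.0718))
(np.int64(1104), (array([431.1, 439.9]), np.float32(-13.61), np.float32(76.0), np.float32(58.1)), np.float64(0.0418))
t 20.95 p [472.6 432.7 234.5] ang 159.56 turn [-1.26 -1.    0.47] shift now-tool [ -7.2   3.2 114.4] shift final-tool [ -5.2   0.8 114.5] F [-0.8  1.   0.1] w 87.1 j7 [-0.79  0.32  0.02  1.45 -0.01  1.4   0.44]
```

View pics/w10.png

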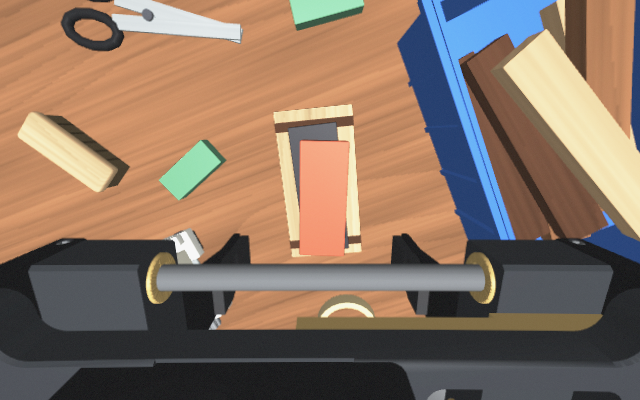

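>>> step_arm:
  rows:
    - [[-1.2,-1,0.3],[-4,1,10],87]
    - [[0,0,0],[-2,0,25],87]
    - [[0,0,0],[0,0,30],87]
    - [[0,0,0],[0,0,30],87]
    - [[0,0,0],[0,0,18],87]
    - [[0,0,0],[0,0,8],87]
    - [[0,0,0],[0,0,0],87]
    - [[0,0,0],[0,0,0],87]

```text
time: 21.62
position: [0.4855, 0.4111, 0.1112]
tool_rot: [0.593, 3.077, -0.015]
ft_force: [0.2, 1.0, 0.4]
grip_width: 0.996
```

```bash
python3 -c "
from h import *
plan(477.7,431.8,55,-21.2)"
```

```text
t 21.62 p [485.5 411.1 111.2] ang 158.19 turn [-0.45  0.53 -0.61] shift now-tool [15.5 16.8 55.9] shift final-tool [14.8 16.5 56.2] F [0.2 1.  0.4] w 86.7 j7 [-0.78  0.37  0.03  1.63  0.    1.14  0.44]
```

>>> step_arm:
  rows:
    - [[-0.4,0.5,-0.6],[7,7,0],87]
    - [[0,0,0],[7,8,3],87]
    - [[0,0,0],[2,2,3],87]
    - [[0,0,0],[0,0,0],87]
    - [[0,0,0],[0,0,0],87]

```text
time: 22.03
position: [0.4788, 0.4365, 0.1108]
tool_rot: [0.577, 3.083, 0.012]
ft_force: [-0.4, -0.3, 0.8]
grip_width: 0.997
```

```bash
python3 -c "
from h import *
plan(477.7,431.8,55,-21.2)"
```

```text
t 22.03 p [478.8 436.5 110.8] ang 158.79 turn [ 0.47  0.21 -0.01] shift now-tool [-0.5 -5.2 55.8] shift final-tool [-0.7 -4.8 55.8] F [-0.4 -0.3  0.8] w 86.7 j7 [-0.79  0.39  0.02  1.61 -0.01  1.14  0.43]
```

>>> step_arm:
  rows:
    - [[0.4,0.2,0],[0,-3,8],87]
    - [[0,0,0],[0,-1,12],87]
    - [[0,0,0],[0,0,12],87]
    - [[0,0,0],[0,0,10],87]
    - [[0,0,0],[0,0,5],87]
    - [[0,0,0],[0,0,0],87]
    - [[0,0,0],[0,0,0],87]

```text
time: 22.62
position: [0.4765, 0.4319, 0.0574]
tool_rot: [-0.577, -3.087, 0.003]
ft_force: [-0.0, 0.5, 0.0]
grip_width: 0.999
```

```bash
python3 -c "
from h import *
plan(477.7,431.8,55,-21.2)"
```

```text
t 22.62 p [476.5 431.9  57.4] ang 158.82 turn [-0.11 -0.05  0.02] shift now-tool [-1.1  0.4  2.4] shift final-tool [-1.1  0.4  2.4] F [-0.   0.5  0. ] w 86.9 j7 [-0.79  0.44  0.02  1.65 -0.01  1.05  0.43]
```

>>> step_arm:
  rows:
    - [[0,0,0],[-1.2,0,1.5],87]
    - [[0,0,0],[0,0,0],87]
    - [[0,0,0],[0,0,0],48]
    - [[0,0,0],[0,0,0],48]
    - [[0,0,0],[0,0,0],48]
    - [[0,0,0],[0,0,0],48]
    - [[0,0,0],[0,0,0],48]
    - [[0,0,0],[0,0,0],48]
    - [[0,0,0],[0,0,0],48]
    - [[0,0,0],[0,0,0],48]
    - [[0,0,0],[0,0,0],48]
    - [[0,0,0],[0,0,0],48]
  grip_force: 25

```text
time: 23.62
position: [0.479, 0.4318, 0.0577]
tool_rot: [0.578, 3.087, 0.001]
ft_force: [-0.5, -0.3, -0.4]
grip_width: 0.619
```

```bash
python3 -c "
from h import *
plan(477.7,431.8,55,-21.2)"
```

```text
t 23.62 p [479.  431.8  57.7] ang 158.8 turn [ 0.03  0.04 -0.  ] shift now-tool [ 1.2 -0.5  2.7] shift final-tool [ 1.2 -0.5  2.7] F [-0.5 -0.3 -0.4] w 53.8 j7 [-0.79  0.44  0.02  1.65 -0.01  1.05  0.43]
```

>>> step_arm:
  rows:
    - [[0,0,0],[0,0,-4],48]
    - [[0,0,0],[0,0,-15],48]
    - [[0,0,0],[0,0,-25],48]
    - [[0,0,0],[0,0,-30],48]
    - [[0,0,0],[0,0,-30],48]
    - [[0,0,0],[0,0,-30],48]
    - [[0,0,0],[0,0,-30],48]
    - [[0,0,0],[0,0,-15],48]
    - [[0,0,0],[0,0,0],48]
    - [[0,0,0],[0,0,0],48]

```text
time: 24.45
position: [0.4733, 0.4274, 0.2337]
tool_rot: [-0.574, -3.075, 0.029]
ft_force: [-0.3, -0.2, -4.9]
grip_width: 0.621
```

Run:
```python
from h import *
d,P=look("w11"); held(P,.0145)
print(topface(P,.042,470,427))
plan(590,-419,250,5)
d,P=look("top3"); print(topface(P,.042,470,427));
```

```text
held: n 16062 endX 67.9 Y [-25.  28.] ztool -14.47
(np.int64(713), (array([400.5, 447.7]), np.float32(68.93), np.float32(57.4), np.float32(19.0)), np.float64(0.0418))
t 24.5 p [473.2 427.4 233.4] ang 158.83 turn [ -1.05  -0.83 -26.17] shift now-tool [-414.4 -747.3   -5.1] shift final-tool [ -42.6 -853.3  -16.6] F [ 0.3 -0.  -3.8] w 53.9 j7 [-0.79  0.31  0.02  1.46 -0.01  1.4   0.43]
(np.int64(231), (array([443.7, 429.1]), np.float32(-15.28), np.float32(105.1), np.float32(49.2)), np.float64(0.0416))
```

View pics/w11.png

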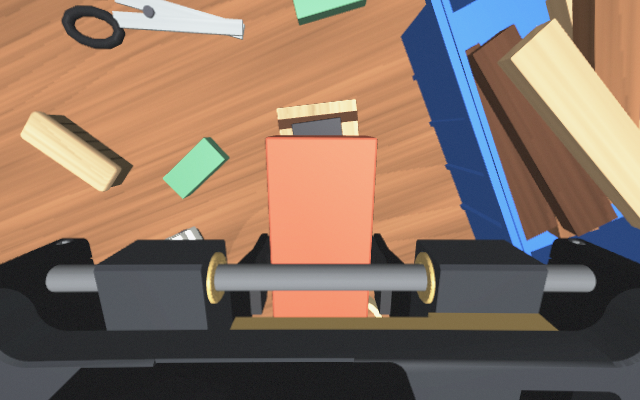

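>>> step_arm:
  rows:
    - [[-1,-0.8,0],[-5,-9,-4],48]
    - [[0,0,-6.5],[-9,-16,-3],48]
    - [[0,0,-6.5],[-13,-28,-3],48]
    - [[0,0,-6.5],[-10,-30,-3],48]
    - [[0,0,-6.5],[-6,-32,-3],48]
    - [[0,0,0],[-2,-33,-2],48]
    - [[0,0,0],[-2,-33,-2],48]
    - [[0,0,0],[-2,-33,-2],48]
    - [[0,0,0],[-2,-33,-2],48]
    - [[0,0,0],[-2,-33,-2],48]

```text
time: 25.38
position: [0.51, 0.1375, 0.2363]
tool_rot: [0.2, -3.1, 0.029]
ft_force: [1.4, -0.5, -3.9]
grip_width: 0.623
```

```bash
python3 -c "
from h import *
plan(590,-419,250,5)"
```

```text
t 25.38 p [510.  137.5 236.3] ang -172.63 turn [-0.98 -2.07  2.39] shift now-tool [  -7.5 -562.3   -4.8] shift final-tool [ -31.2 -561.4  -13.7] F [ 1.4 -0.5 -3.9] w 54.2 j7 [-0.46  0.09  0.15  1.72 -0.    1.38  1.39]
```

>>> step_arm:
  rows:
    - [[-0.5,-1,1],[-1,-34,-2],48]
    - [[-0.5,-1,1],[-1,-34,-2],48]
    - [[0,0,0.4],[-2,-34,-2],48]
    - [[0,0,0],[-2,-34,-2],48]
    - [[0,0,0],[-2,-34,-2],48]
    - [[0,0,0],[-2,-34,-2],48]
    - [[0,0,0],[-2,-34,-2],48]
    - [[0,0,0],[-2,-34,-2],48]

```text
time: 26.05
position: [0.5402, -0.1454, 0.2365]
tool_rot: [0.133, -3.112, -0.001]
ft_force: [1.2, 0.4, -4.2]
grip_width: 0.612
```

```bash
python3 -c "
from h import *
plan(590,-419,250,5)"
```

```text
t 26.05 p [ 540.2 -145.4  236.5] ang -175.09 turn [ 0.1  -1.52 -0.09] shift now-tool [ -25.9 -276.9  -14.7] shift final-tool [ -25.8 -276.9  -13.5] F [ 1.2  0.4 -4.2] w 53.3 j7 [-0.15  0.15  0.4   1.66 -0.05  1.37  1.92]
```

>>> step_arm:
  rows:
    - [[0,-0.5,0],[-3,-34,-2],48]
    - [[0,-0.5,0],[-3,-34,-2],48]
    - [[0,-0.5,0],[-3,-34,-2],48]
    - [[0,0,0],[-3,-34,-2],48]
    - [[0,0,0],[-3,-34,-2],48]
    - [[0,0,0],[-3,-30,-2],48]
    - [[0,0,0],[-3,-25,0],48]
    - [[0,0,0],[-2,-15,0],48]
    - [[0,0,0],[-2,-8,0],48]
    - [[0,0,0],[0,0,0],48]

```text
time: 26.88
position: [0.5738, -0.4083, 0.2217]
tool_rot: [0.114, -3.104, -0.016]
ft_force: [-0.3, 0.2, -4.4]
grip_width: 0.616
```

Run:
```python
from h import *
plan(590,-419,250,5)
d,P=look("w12"); held(P,.0145)
plan(590,-419,250,5)
holder(P,468.7,-428.5,5,76.5)
```

```text
t 26.88 p [ 573.8 -408.3  221.7] ang -175.78 turn [ 0.67 -1.99 -0.79] shift now-tool [-14.4 -11.5 -28.9] shift final-tool [-15.2 -12.1 -28.3] F [-0.3  0.2 -4.4] w 53.6 j7 [ 0.22  0.5   0.52  1.29 -0.23  1.45  2.37]
held: n 16063 endX 67.3 Y [-26.4  26.6] ztool -14.46
t 26.93 p [ 573.5 -407.1  221.4] ang -175.74 turn [ 0.75 -2.04 -0.75] shift now-tool [-14.5 -12.7 -29.3] shift final-tool [-15.4 -13.3 -28.6] F [-1.2 -0.1 -4.9] w 54.0 j7 [ 0.22  0.5   0.52  1.29 -0.23  1.45  2.37]
holder 468.7 -428.5 5 inner [  nan -46.3] exp 48.5 stops [  nan -74.4] exp 76.5 {-1: (np.int64(2001), array([-37.2,  37.4]))}
```

View pics/w12.png

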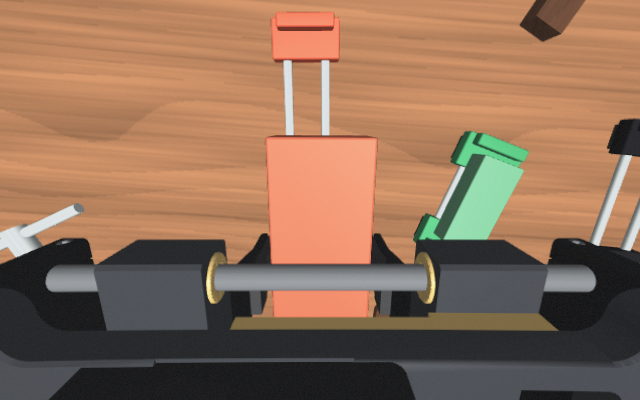

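Run:
```python
from h import *
for n in ("w8","w9","top1","top2"):
    d=dict(np.load(n+".npz")); holder(cloud(d),469.5,-428.5,4.8,76.5)
d=dict(np.load("w12.npz"));P=cloud(d)
a=np.radians(4.8);u=np.array([np.cos(a),np.sin(a)]);v=np.array([-u[1],u[0]])
q=P[...,:2]*1000-[470.8,-428.2];X=q@u;Y=q@v
m=(abs(Y)<45)&(X<-40)&(X>-110)&(P[...,2]>.015)&(P[...,2]<.045); print(rect(P[m]))
d=dict(np.load("top2.npz"));P=cloud(d)
```

```text
holder 470.8 -428.5 4.74 inner [ 48.6 -48.6] exp 48.5 stops [ 77.4 -75.7] exp 76.5 {1: (np.int64(1412), array([-37.,  37.])), -1: (np.int64(1914), array([-37.1,  37.1]))}
holder 470.9 -428.4 4.43 inner [ 49. -49.] exp 48.5 stops [ 76.7 -76.7] exp 76.5 {1: (np.int64(1410), array([-37.1,  37.1])), -1: (np.int64(2050), array([-37.1,  37.1]))}
holder 452.2 -430.5 4.71 inner [ 15.2 -15.4] exp 48.5 stops [ 93.3 -60.2] exp 76.5 {1: (np.int64(76), array([-34.5,  34.9])), -1: (np.int64(177), array([-35.9,  36. ]))}
holder 453.9 -430.7 4.44 inner [ 11.1 -22.6] exp 48.5 stops [ 91.9 -61.7] exp 76.5 {1: (np.int64(83), array([-34.1,  35.1])), -1: (np.int64(159), array([-35.5,  36.5]))}
(array([ 406.3, -434.6]), np.float32(-85.63), np.float32(76.7), np.float32(49.7))
```

```bash
python3 -c "
from h import *
plan(470.4,-428.9,120,4.55)"
```

```text
t 26.93 p [ 573.5 -407.1  221.4] ang -175.74 turn [ 0.74 -2.04 -0.3 ] shift now-tool [100.8 -15.5 104.8] shift final-tool [104.5 -13.6 101.4] F [-1.2 -0.1 -4.9] w 54.0 j7 [ 0.22  0.5   0.52  1.29 -0.23  1.45  2.37]
```

>>> step_arm:
  rows:
    - [[0.7,-2,-0.3],[8,-2,0],48]
    - [[0,0,0],[20,-3,5],48]
    - [[0,0,0],[25,-3,10],48]
    - [[0,0,0],[25,-3,18],48]
    - [[0,0,0],[18,-2,22],48]
    - [[0,0,0],[8,0,20],48]
    - [[0,0,0],[3,0,12],48]
    - [[0,0,0],[0,0,0],48]
    - [[0,0,0],[0,0,0],48]

```text
time: 27.68
position: [0.4697, -0.4083, 0.1271]
tool_rot: [-0.159, 3.136, 0.027]
ft_force: [1.0, -0.5, -4.1]
grip_width: 0.62
```

```bash
python3 -c "
from h import *
plan(470.4,-428.9,70,4.55)"
```

```text
t 27.68 p [ 469.7 -408.3  127.1] ang -174.2 turn [0.97 0.14 1.25] shift now-tool [  1.5 -21.5  56.8] shift final-tool [  0.9 -20.6  57.1] F [ 1.  -0.5 -4.1] w 54.0 j7 [ 0.25  0.37  0.53  1.66 -0.21  1.18  2.51]
```

>>> step_arm:
  rows:
    - [[0.9,0,1.2],[0,-7,2],48]
    - [[0,0,0],[0,-9,6],48]
    - [[0,0,0],[0,-5,8],48]
    - [[0,0,0],[0,0,6],48]
    - [[0,0,0],[0,0,0],48]
    - [[0,0,0],[0,0,0],48]

```text
time: 28.18
position: [0.4791, -0.4306, 0.1065]
tool_rot: [-0.133, 3.13, -0.007]
ft_force: [0.1, -0.9, -4.1]
grip_width: 0.617
```

```bash
python3 -c "
from h import *
plan(470.4,-428.9,60,4.55)"
```

```text
t 28.18 p [ 479.1 -430.6  106.5] ang -175.12 turn [-0.27  0.51  0.33] shift now-tool [ 8.9  2.6 46.4] shift final-tool [ 8.5  2.4 46.5] F [ 0.1 -0.9 -4.1] w 53.7 j7 [ 0.27  0.42  0.53  1.64 -0.23  1.14  2.52]
```

>>> step_arm:
  rows:
    - [[-0.2,0.5,0.3],[5,1,6],48]
    - [[0,0,0],[3,1,10],48]
    - [[0,0,0],[0,0,12],48]
    - [[0,0,0],[0,0,10],48]
    - [[0,0,0],[0,0,5],48]
    - [[0,0,0],[0,0,0],48]
    - [[0,0,0],[0,0,0],48]

```text
time: 28.77
position: [0.4693, -0.4283, 0.0576]
tool_rot: [0.124, -3.137, -0.002]
ft_force: [0.8, -0.5, -3.8]
grip_width: 0.619
```

```bash
python3 -c "
from h import *
plan(470.4,-428.9,45,4.55)"
```

```text
t 28.77 p [ 469.3 -428.3   57.6] ang -175.47 turn [ 0.07 -0.15 -0.02] shift now-tool [-1.1 -0.7 12.6] shift final-tool [-1.1 -0.7 12.6] F [ 0.8 -0.5 -3.8] w 53.8 j7 [ 0.29  0.46  0.52  1.69 -0.26  1.06  2.54]
```

>>> step_arm:
  rows:
    - [[0,-0.1,0],[-1,-0.7,5],48]
    - [[0,0,0],[0,0,6],48]
    - [[0,0,0],[0,0,4],48]
    - [[0,0,0],[0,0,2.5],48]
    - [[0,0,0],[0,0,1],48]
    - [[0,0,0],[0,0,0],48]

```text
time: 29.27
position: [0.4714, -0.4293, 0.038]
tool_rot: [-0.125, 3.138, 0.0]
ft_force: [-0.1, 0.4, -3.8]
grip_width: 0.621
```

```bash
python3 -c "
from h import *
plan(470.4,-428.9,37.6,4.55)"
```

```text
t 29.27 p [ 471.4 -429.3   38. ] ang -175.44 turn [0.   0.05 0.01] shift now-tool [1.  0.5 0.4] shift final-tool [1.  0.5 0.4] F [-0.1  0.4 -3.8] w 54.0 j7 [ 0.3   0.49  0.51  1.7  -0.27  1.02  2.55]
```

>>> step_arm:
  rows:
    - [[0,0,0],[1,0.4,0],48]
    - [[0,0,0],[0,0,0.8],48]
    - [[0,0,0],[0,0,0.7],48]

```text
time: 29.52
position: [0.4704, -0.4292, 0.0377]
tool_rot: [-0.125, 3.138, 0.0]
ft_force: [-2.5, 2.0, 2.2]
grip_width: 0.617
```

>>> step_arm:
  rows:
    - [[0,0,0],[0,0,0.8],48]

```text
time: 29.6
position: [0.4705, -0.4292, 0.0377]
tool_rot: [-0.125, 3.137, 0.001]
ft_force: [-2.0, 2.7, 2.8]
grip_width: 0.618
```

>>> step_arm:
  rows:
    - [[0,0,0],[0,0,0.8],48]

```text
time: 29.68
position: [0.4704, -0.4292, 0.0376]
tool_rot: [-0.125, 3.137, 0.001]
ft_force: [-2.1, 3.1, 3.1]
grip_width: 0.618
```

>>> step_arm:
  rows:
    - [[0,0,0],[0,0,0],76]
    - [[0,0,0],[0,0,0],76]
    - [[0,0,0],[0,0,0],76]
    - [[0,0,0],[0,0,0],76]
    - [[0,0,0],[0,0,-4],76]
    - [[0,0,0],[0,0,-12],76]
    - [[0,0,0],[0,0,-20],87]
    - [[0,0,0],[0,0,-30],87]
    - [[0,0,0],[0,0,-40],87]
    - [[0,0,0],[-15,0,-35],87]
    - [[0,0,0],[-25,0,-25],87]
    - [[0,0,0],[-15,0,-5],87]

```text
time: 30.68
position: [0.522, -0.4283, 0.2222]
tool_rot: [-0.111, 3.135, -0.007]
ft_force: [0.8, -0.3, 0.7]
grip_width: 1.001
```

Run:
```python
from h import *
d,P=look("w13")
holder(P,470.8,-428.4,4.55,76.5); print(topface(P,.052,470,-429,tol=.004))
plan(490,425,240,-15)
d,P=look("top4")
for n,(z,x,y) in dict(k=(.042,470,426),w=(.052,531,200),g=(.052,571,-216),r=(.052,470,-429)).items(): print(n,topface(P,z,x,y))
```

```text
holder 470.4 -429.0 4.71 inner [ 48.7 -48.7] exp 48.5 stops [ 76.6 -75.8] exp 76.5 {1: (np.int64(325), array([-37.7,  37.7])), -1: (np.int64(638), array([-37.5,  37.5]))}
(np.int64(6014), (array([ 470.3, -428.2]), np.float32(4.32), np.float32(134.8), np.float32(54.0)), np.float64(0.0518))
t 30.73 p [ 524.8 -427.5  221.8] ang -175.76 turn [-0.25  0.39 19.23] shift now-tool [-28.4 852.7 -22.7] shift final-tool [254.3 814.5 -18.2] F [2.9 0.1 0.8] w 86.9 j7 [ 0.24  0.41  0.54  1.42 -0.21  1.37  2.44]
k (np.int64(917), (array([470.1, 428.1]), np.float32(-13.2), np.float32(160.0), np.float32(60.9)), np.float64(0.0418))
w (np.int64(395), (array([528.3, 201. ]), np.float32(1.97), np.float32(83.6), np.float32(46.4)), np.float64(0.0517))
g (np.int64(515), (array([ 570.5, -216.8]), np.float32(-16.68), np.float32(111.0), np.float32(50.6)), np.float64(0.0515))
r (np.int64(509), (array([ 468.7, -428.2]), np.float32(4.03), np.float32(132.0), np.float32(51.9)), np.float64(0.0512))
```

View pics/w13.png

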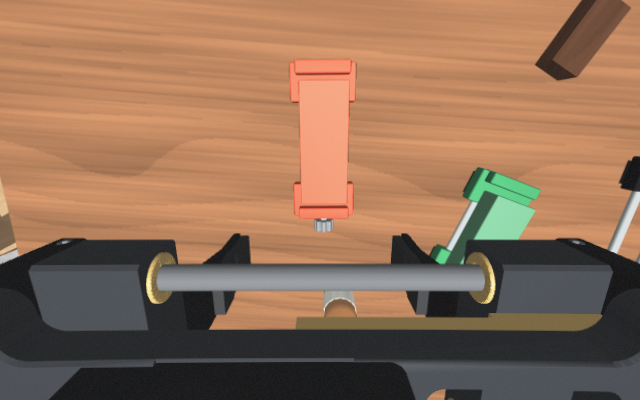

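Run:
```python
from h import *
P=cloud(dict(np.load("top4.npz")))
m=(np.hypot(P[...,0]-.47,P[...,1]-.42)<.12)&(P[...,2]>.004)&(P[...,2]<.03); print(np.histogram(P[m][:,2],bins=np.arange(.004,.032,.002)))
print(rect(P[m]))
```

```text
(array([196, 132, 164, 252, 232, 150,  64,  19,  15,  12,   8,   9,  12]), array([0.004, 0.006, 0.008, 0.01 , 0.012, 0.014, 0.016, 0.018, 0.02 ,
       0.022, 0.024, 0.026, 0.028, 0.03 ]))
(array([469.2, 422.6]), np.float32(41.54), np.float32(233.0), np.float32(231.4))
```

>>> step_arm:
  rows:
    - [[0,0.4,4],[0,10,-3],87]
    - [[0,0,4],[2,20,-3],87]
    - [[0,0,4],[4,30,-3],87]
    - [[0,0,4],[6,33,-3],87]
    - [[0,0,3.2],[8,33,-3],87]
    - [[0,0,0],[10,32,-2],87]
    - [[0,0,0],[10,32,-2],87]
    - [[0,0,0],[10,32,-2],87]
    - [[0,0,0],[10,32,-2],87]
    - [[0,0,0],[10,32,-2],87]
    - [[0,0,0],[10,32,-2],87]

```text
time: 31.7
position: [0.4914, -0.0993, 0.2332]
tool_rot: [-0.472, -3.073, 0.018]
ft_force: [0.6, 0.1, -0.1]
grip_width: 1.0
```

```bash
python3 -c "
from h import *
plan(495,424,240,-14)"
```

```text
t 31.7 p [491.4 -99.3 233.2] ang 162.51 turn [-0.88 -1.74 -3.48] shift now-tool [154.  500.1 -10.4] shift final-tool [123.1 508.6  -6.8] F [ 0.6  0.1 -0.1] w 87.0 j7 [-0.27  0.02  0.42  1.8   0.    1.36  1.41]
```

>>> step_arm:
  rows:
    - [[-0.5,-0.9,-1.7],[8,33,-2],87]
    - [[-0.4,-0.8,-1.7],[8,33,-2],87]
    - [[0,0,0],[8,33,-2],87]
    - [[0,0,0],[8,33,-2],87]
    - [[0,0,0],[8,33,-2],87]
    - [[0,0,0],[8,33,-2],87]
    - [[0,0,0],[8,33,-2],87]
    - [[0,0,0],[8,33,-2],87]
    - [[0,0,0],[8,33,-2],87]

```text
time: 32.45
position: [0.483, 0.2096, 0.242]
tool_rot: [-0.392, -3.103, 0.015]
ft_force: [1.5, -0.8, 0.0]
grip_width: 1.0
```

```bash
python3 -c "
from h import *
plan(495,424,240,-14)"
```

```text
t 32.45 p [483.  209.6 242. ] ang 165.59 turn [-0.63 -0.75 -0.4 ] shift now-tool [4.170e+01 2.107e+02 2.000e-01] shift final-tool [ 40.2 211.    2. ] F [ 1.5 -0.8  0. ] w 87.0 j7 [-0.57  0.06  0.12  1.73 -0.01  1.36  0.87]
```

>>> step_arm:
  rows:
    - [[-0.3,-0.3,0],[6,32,-1],87]
    - [[-0.3,-0.3,0],[6,32,-1],87]
    - [[0,0,0],[6,32,-1],87]
    - [[0,0,0],[6,32,-1],87]
    - [[0,0,0],[5,25,-1],87]
    - [[0,0,0],[4,18,0],87]
    - [[0,0,0],[2,8,0],87]
    - [[0,0,0],[0,0,0],87]

```text
time: 33.12
position: [0.4853, 0.3965, 0.2363]
tool_rot: [-0.385, -3.105, 0.024]
ft_force: [-0.4, -0.3, -0.6]
grip_width: 0.996
```

Run:
```python
from h import *
plan(471,429,120,-13.5)
d,P=look("w14")
print(topface(P,.042,470,428))
plan(471,429,120,-13.5)
```

```text
t 33.12 p [485.3 396.5 236.3] ang 165.87 turn [-0.95 -0.63 -0.62] shift now-tool [ 20.6  30.  116. ] shift final-tool [ 21.5  28.3 116.3] F [-0.4 -0.3 -0.6] w 86.6 j7 [-0.74  0.28  0.01  1.49 -0.    1.39  0.6 ]
(np.int64(6130), (array([471.8, 430.8]), np.float32(-14.0), np.float32(158.0), np.float32(58.0)), np.float64(0.0418))
t 33.17 p [485.4 395.2 236.1] ang 165.81 turn [-1.   -0.64 -0.68] shift now-tool [ 21.   31.2 115.8] shift final-tool [ 21.9  29.4 116.1] F [-0.7  0.2 -0.8] w 86.8 j7 [-0.74  0.28  0.01  1.49 -0.    1.39  0.6 ]
```

View pics/w14.png

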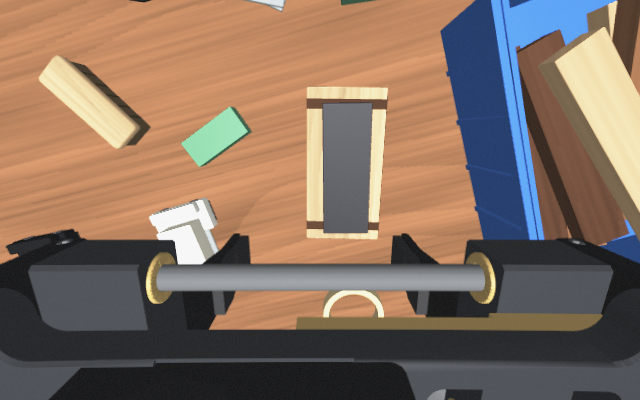

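>>> step_arm:
  rows:
    - [[-1,-0.6,-0.5],[8,10,5],87]
    - [[0,0,0],[8,12,15],87]
    - [[0,0,0],[5,8,20],87]
    - [[0,0,0],[2,2,25],87]
    - [[0,0,0],[0,0,25],87]
    - [[0,0,0],[0,0,15],87]
    - [[0,0,0],[0,0,0],87]
    - [[0,0,0],[0,0,0],87]

```text
time: 33.83
position: [0.4734, 0.4187, 0.1232]
tool_rot: [0.398, 3.115, -0.016]
ft_force: [-0.1, 0.7, -0.3]
grip_width: 1.001
```

```bash
python3 -c "
from h import *
plan(471.2,429.5,80,-13.8)"
```

```text
t 33.83 p [473.4 418.7 123.2] ang 165.43 turn [-0.57  0.16 -0.77] shift now-tool [ 5.  10.4 43.1] shift final-tool [ 4.7 10.  43.2] F [-0.1  0.7 -0.3] w 87.1 j7 [-0.77  0.36 -0.    1.62  0.01  1.17  0.54]
```

>>> step_arm:
  rows:
    - [[-0.5,0,0.7],[3,5,3],87]
    - [[0,0,-1.4],[2,5,8],87]
    - [[0,0,0],[0,1,12],87]
    - [[0,0,0],[0,0,12],87]
    - [[0,0,0],[0,0,6],87]
    - [[0,0,0],[0,0,0],87]
    - [[0,0,0],[0,0,0],87]

```text
time: 34.42
position: [0.4735, 0.4314, 0.0812]
tool_rot: [0.38, 3.112, 0.004]
ft_force: [0.2, 0.7, 0.0]
grip_width: 0.994
```

```bash
python3 -c "
from h import *
plan(471.2,429.5,26,-13.8)"
```

```text
t 34.42 p [473.5 431.4  81.2] ang 166.07 turn [ 0.17  0.36 -0.13] shift now-tool [ 2.1 -2.6 55.2] shift final-tool [ 1.8 -2.4 55.2] F [0.2 0.7 0. ] w 86.5 j7 [-0.77  0.4  -0.01  1.65  0.01  1.08  0.54]
```

>>> step_arm:
  rows:
    - [[0.1,0.3,0],[1.5,-1.5,7],87]
    - [[0,0,0],[0,0,10],87]
    - [[0,0,0],[0,0,12],87]
    - [[0,0,0],[0,0,10],87]
    - [[0,0,0],[0,0,6],87]
    - [[0,0,0],[0,0,0],87]
    - [[0,0,0],[0,0,0],87]

```text
time: 35.0
position: [0.4717, 0.4298, 0.0311]
tool_rot: [0.382, 3.118, 0.001]
ft_force: [0.2, -0.4, -0.5]
grip_width: 0.999
```

```bash
python3 -c "
from h import *
plan(471.2,429.5,26,-13.8)"
```

```text
t 35.0 p [471.7 429.8  31.1] ang 166.04 turn [ 0.04  0.02 -0.16] shift now-tool [ 0.5 -0.5  5.1] shift final-tool [ 0.4 -0.5  5.1] F [ 0.2 -0.4 -0.5] w 86.9 j7 [-0.77  0.46 -0.01  1.69  0.01  1.    0.54]
```

>>> step_arm:
  rows:
    - [[0,0,0],[0.4,-0.4,3],87]
    - [[0,0,0],[0,0,2.5],87]
    - [[0,0,0],[0,0,0],52]
    - [[0,0,0],[0,0,0],52]
    - [[0,0,0],[0,0,0],52]
    - [[0,0,0],[0,0,0],52]
    - [[0,0,0],[0,0,0],52]
    - [[0,0,0],[0,0,0],52]
    - [[0,0,0],[0,0,0],52]
    - [[0,0,0],[0,0,0],52]
    - [[0,0,0],[0,0,0],52]
    - [[0,0,0],[0,0,0],52]
  grip_force: 30

```text
time: 36.0
position: [0.4719, 0.4297, 0.0266]
tool_rot: [0.382, 3.117, 0.002]
ft_force: [0.5, 0.1, -0.7]
grip_width: 0.664
```

```bash
python3 -c "
from h import *
plan(471.2,429.5,26,-13.8)"
```

```text
t 36.0 p [471.9 429.7  26.6] ang 166.03 turn [ 0.1   0.09 -0.17] shift now-tool [ 0.6 -0.4  0.6] shift final-tool [ 0.6 -0.4  0.6] F [ 0.5  0.1 -0.7] w 57.8 j7 [-0.77  0.46 -0.01  1.69  0.01  0.99  0.54]
```

>>> step_arm:
  rows:
    - [[0,0,0],[0,0,-4],52]
    - [[0,0,0],[0,0,-12],52]
    - [[0,0,0],[0,0,-22],52]
    - [[0,0,0],[0,0,-30],52]
    - [[0,0,0],[0,0,-30],52]
    - [[0,0,0],[0,0,-30],52]
    - [[0,0,0],[0,0,-30],52]
    - [[0,0,0],[0,0,-30],52]
    - [[0,0,0],[0,0,-15],52]
    - [[0,0,0],[0,0,0],52]
    - [[0,0,0],[0,0,0],52]

```text
time: 36.92
position: [0.4648, 0.4241, 0.2312]
tool_rot: [-0.379, -3.104, 0.026]
ft_force: [-0.2, -0.4, -7.2]
grip_width: 0.659
```

Run:
```python
from h import *
d,P=look("w15"); held(P,.0154)
plan(700,-13,250,-2.4)
for n in ("w8","w9","w4","w5"):
    d=dict(np.load(n+".npz")); holder(cloud(d),565,-8,-2.4,89)
```

```text
held: n 20638 endX 79.9 Y [-27.5  29.4] ztool -15.49
t 36.97 p [464.7 424.1 231. ] ang 166.07 turn [ -0.99  -0.83 -11.53] shift now-tool [-333.3 -368.   -16.4] shift final-tool [-253.4 -426.9  -19. ] F [ 0.6 -0.8 -6.3] w 57.4 j7 [-0.77  0.29 -0.01  1.49  0.    1.39  0.54]
holder 565 -8 -2.4 inner [60.3  nan] exp 61 stops [88.3  nan] exp 89 {1: (np.int64(1559), array([-36.2,  37.6]))}
holder 564.1 -7.9 -1.95 inner [ 61.3 -61.3] exp 61 stops [89.1  nan] exp 89 {1: (np.int64(1509), array([-36.9,  36.9])), -1: (np.int64(1836), array([-36.8,  36.8]))}
holder 563.7 -6.0 -2.31 inner [ 61.1 -61.1] exp 61 stops [ 88.8 -89. ] exp 89 {1: (np.int64(1456), array([-36.8,  36.8])), -1: (np.int64(2001), array([-37.,  37.]))}
holder 563.6 -6.5 -2.62 inner [ 61.1 -61.1] exp 61 stops [ 88.9 -88.8] exp 89 {1: (np.int64(1159), array([-37.,  37.])), -1: (np.int64(1547), array([-37.,  37.]))}
```

View pics/w15.png

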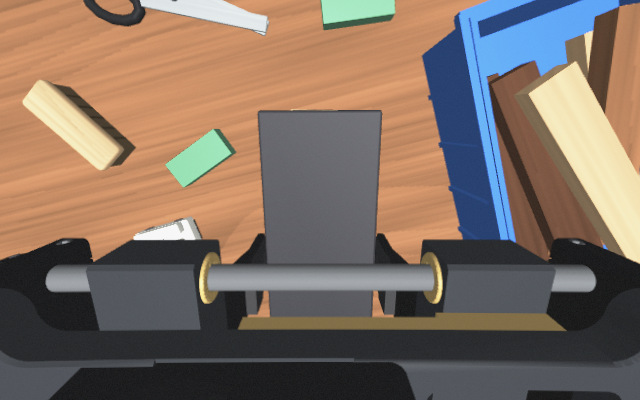

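>>> step_arm:
  rows:
    - [[-1,-0.8,0],[-6,-7,-4],52]
    - [[0,0,-5.8],[-12,-14,-3],52]
    - [[0,0,-5.7],[-17,-24,-2],52]
    - [[0,0,0],[-17,-29,-2],52]
    - [[0,0,0],[-17,-29,-2],52]
    - [[0,0,0],[-17,-29,-2],52]
    - [[0,0,0],[-17,-29,-2],52]
    - [[0,0,0],[-17,-29,-2],52]
    - [[0,0,0],[-17,-29,-2],52]
    - [[0,0,0],[-17,-29,-2],52]

```text
time: 37.8
position: [0.5943, 0.1576, 0.2338]
tool_rot: [-0.018, -3.116, 0.018]
ft_force: [0.3, 1.0, -7.4]
grip_width: 0.662
```

```bash
python3 -c "
from h import *
plan(695,-13,255,-2.4)"
```

```text
t 37.8 p [594.3 157.6 233.8] ang 179.31 turn [-0.7  -1.42  1.72] shift now-tool [-102.2 -169.6  -21.8] shift final-tool [-107.8 -166.2  -21.2] F [ 0.3  1.  -7.4] w 57.6 j7 [-0.42  0.26  0.14  1.52 -0.03  1.39  1.28]
```

>>> step_arm:
  rows:
    - [[-0.3,-0.7,0.8],[-16,-25,-3],52]
    - [[-0.3,-0.7,0.8],[-17,-26,-4],52]
    - [[0,0,0],[-17,-26,-4],52]
    - [[0,0,0],[-17,-26,-4],52]
    - [[0,0,0],[-16,-25,-4],52]
    - [[0,0,0],[-14,-20,-4],52]
    - [[0,0,0],[-8,-12,-3],52]
    - [[0,0,0],[-3,-5,0],52]
    - [[0,0,0],[0,0,0],52]

```text
time: 38.55
position: [0.6906, -0.0447, 0.2416]
tool_rot: [-0.099, -3.116, 0.027]
ft_force: [0.2, -0.7, -6.3]
grip_width: 0.664
```

Run:
```python
from h import *
d,P=look("w16"); held(P,.0154)
plan(563.5,-8,120,-2.4)
holder(P,564.2,-7.5,-2.4,89)
```

```text
held: n 20632 endX 79.2 Y [-28.2  28.7] ztool -15.46
t 38.6 p [690.1 -44.  241.4] ang 176.39 turn [-1.01 -1.4  -1.19] shift now-tool [125.6  30.2 123.9] shift final-tool [128.   30.7 121.4] F [-0.7 -0.4 -7.2] w 57.7 j7 [-0.16  0.43  0.25  1.3  -0.09  1.45  1.59]
holder 564.2 -7.5 -2.4 inner [  nan -61.2] exp 61 stops [nan nan] exp 89 {-1: (np.int64(1722), array([-36.7,  36.8]))}
```

View pics/w16.png

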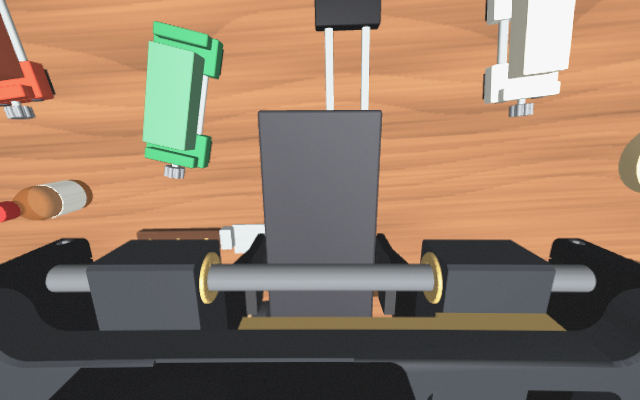

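>>> step_arm:
  rows:
    - [[-1,-1.4,-1.1],[8,4,0],52]
    - [[0,0,0],[20,6,2],52]
    - [[0,0,0],[28,7,6],52]
    - [[0,0,0],[30,7,12],52]
    - [[0,0,0],[26,6,18],52]
    - [[0,0,0],[14,2,20],52]
    - [[0,0,0],[5,0,18],52]
    - [[0,0,0],[0,0,12],52]
    - [[0,0,0],[0,0,0],52]
    - [[0,0,0],[0,0,0],52]

```text
time: 39.43
position: [0.5435, 0.0139, 0.1435]
tool_rot: [-0.028, -3.132, -0.016]
ft_force: [0.2, 0.0, -5.5]
grip_width: 0.668
```

```bash
python3 -c "
from h import *
plan(563.2,-8.3,80,-2.3)"
```

```text
t 39.43 p [543.5  13.9 143.5] ang 178.96 turn [ 0.58 -0.56  1.26] shift now-tool [-20.7 -22.5  63.1] shift final-tool [-20.6 -21.4  63.5] F [ 0.2  0.  -5.5] w 58.1 j7 [-0.25  0.16  0.2   1.83 -0.05  1.16  1.52]
```

>>> step_arm:
  rows:
    - [[0.5,-0.5,1.2],[-6,-7,2],52]
    - [[0,0,0],[-8,-9,6],52]
    - [[0,0,0],[-6,-6,10],52]
    - [[0,0,0],[0,0,10],52]
    - [[0,0,0],[0,0,5],52]
    - [[0,0,0],[0,0,0],52]
    - [[0,0,0],[0,0,0],52]

```text
time: 40.02
position: [0.5705, -0.0129, 0.1098]
tool_rot: [0.068, 3.134, -0.001]
ft_force: [-0.1, -0.3, -6.6]
grip_width: 0.665
```

```bash
python3 -c "
from h import *
plan(563.2,-8.3,80,-2.3)"
```

```text
t 40.02 p [570.5 -12.9 109.8] ang 177.51 turn [-0.05  0.4  -0.19] shift now-tool [ 7.7  4.3 29.7] shift final-tool [ 7.5  4.3 29.8] F [-0.1 -0.3 -6.6] w 57.9 j7 [-0.22  0.24  0.22  1.81 -0.06  1.09  1.55]
```

>>> step_arm:
  rows:
    - [[0,0.4,-0.2],[4,2,6],52]
    - [[0,0,0],[3,2,10],52]
    - [[0,0,0],[0,0,12],52]
    - [[0,0,0],[0,0,12],52]
    - [[0,0,0],[0,0,6],52]
    - [[0,0,0],[0,0,0],52]
    - [[0,0,0],[0,0,0],52]

```text
time: 40.6
position: [0.5616, -0.0066, 0.0581]
tool_rot: [-0.059, -3.138, -0.0]
ft_force: [-0.1, 0.0, -6.9]
grip_width: 0.667
```

```bash
python3 -c "
from h import *
plan(563.2,-8.3,40,-2.3)"
```

```text
t 40.6 p [561.6  -6.6  58.1] ang 177.84 turn [ 0.   -0.16  0.14] shift now-tool [-1.7 -1.6 18.1] shift final-tool [-1.6 -1.6 18.1] F [-0.1  0.  -6.9] w 58.0 j7 [-0.22  0.29  0.21  1.87 -0.07  1.    1.55]
```

>>> step_arm:
  rows:
    - [[0,-0.2,0.1],[-1.5,-1.5,4],52]
    - [[0,0,0],[0,0,6],52]
    - [[0,0,0],[0,0,5],52]
    - [[0,0,0],[0,0,3],52]
    - [[0,0,0],[0,0,1.5],52]
    - [[0,0,0],[0,0,0],52]

```text
time: 41.1
position: [0.5646, -0.0085, 0.0376]
tool_rot: [0.063, 3.137, 0.0]
ft_force: [-0.4, 0.4, -6.2]
grip_width: 0.665
```

```bash
python3 -c "
from h import *
plan(563.2,-8.3,36.6,-2.3)"
```

```text
t 41.1 p [564.6  -8.5  37.6] ang 177.71 turn [0.01 0.2  0.01] shift now-tool [1.4 0.2 1. ] shift final-tool [1.4 0.2 1. ] F [-0.4  0.4 -6.2] w 57.9 j7 [-0.21  0.31  0.21  1.88 -0.08  0.95  1.56]
```

>>> step_arm:
  rows:
    - [[0,0.2,0],[1.4,0,0],52]
    - [[0,0,0],[0,0,0.8],52]
    - [[0,0,0],[0,0,0.7],52]
    - [[0,0,0],[0,0,0.5],52]

```text
time: 41.43
position: [0.5635, -0.0085, 0.0366]
tool_rot: [0.063, 3.141, 0.001]
ft_force: [-2.0, -0.5, -1.0]
grip_width: 0.663
```

>>> step_arm:
  rows:
    - [[0,0,0],[0,0,0.8],52]

```text
time: 41.52
position: [0.5635, -0.0085, 0.0366]
tool_rot: [0.063, 3.141, 0.001]
ft_force: [-4.2, -0.5, 1.9]
grip_width: 0.663
```

>>> step_arm:
  rows:
    - [[0,0,0],[0,0,0.8],52]

```text
time: 41.6
position: [0.5635, -0.0085, 0.0365]
tool_rot: [0.063, 3.141, 0.001]
ft_force: [-3.7, 0.3, 2.0]
grip_width: 0.668
```

>>> step_arm:
  rows:
    - [[0,0,0],[0,0,0],80]
    - [[0,0,0],[0,0,0],80]
    - [[0,0,0],[0,0,0],80]
    - [[0,0,0],[0,0,0],80]
    - [[0,0,0],[0,0,-4],80]
    - [[0,0,0],[0,0,-12],80]
    - [[0,0,0],[0,0,-20],87]
    - [[0,0,0],[0,0,-30],87]
    - [[0,0,0],[0,0,-40],87]
    - [[0,0,0],[-20,0,-35],87]
    - [[0,0,0],[-30,0,-30],87]
    - [[0,0,0],[-25,0,-10],87]

```text
time: 42.6
position: [0.637, -0.0117, 0.2322]
tool_rot: [0.063, 3.134, 0.003]
ft_force: [0.6, 0.2, 1.2]
grip_width: 0.996
```

Run:
```python
from h import *
d,P=look("w17")
holder(P,564,-7.4,-2.3,89); print(topface(P,.052,564,-8,tol=.004))
plan(530.5,201,220,2.8)
d,P=look("top5")
for n,(z,x,y) in dict(k=(.052,564,-8),w=(.052,531,200),g=(.052,571,-216),r=(.052,470,-429)).items(): print(n,topface(P,z,x,y))
```

```text
holder 564.3 -6.9 -2.17 inner [ 61. -61.] exp 61 stops [ 88.4 -89.5] exp 89 {1: (np.int64(334), array([-37.8,  37.8])), -1: (np.int64(349), array([-37.4,  37.4]))}
(np.int64(7711), (array([563.4,  -7.5]), np.float32(-1.97), np.float32(160.2), np.float32(58.0)), np.float64(0.0518))
t 42.65 p [641.6 -11.8 232.8] ang 177.72 turn [ 0.06  0.72 -5.08] shift now-tool [119.7 208.2  11.6] shift final-tool [100.6 218.   12.8] F [3.6 0.3 2.2] w 86.9 j7 [-0.21  0.29  0.23  1.49 -0.07  1.35  1.56]
k None
w (np.int64(389), (array([528.2, 201.2]), np.float32(2.12), np.float32(83.8), np.float32(46.3)), np.float64(0.0515))
g (np.int64(511), (array([ 570.7, -216.8]), np.float32(-16.3), np.float32(110.3), np.float32(50.4)), np.float64(0.0514))
r (np.int64(664), (array([ 469. , -429.1]), np.float32(4.04), np.float32(134.8), np.float32(53.0)), np.float64(0.0515))
```

View pics/w17.png

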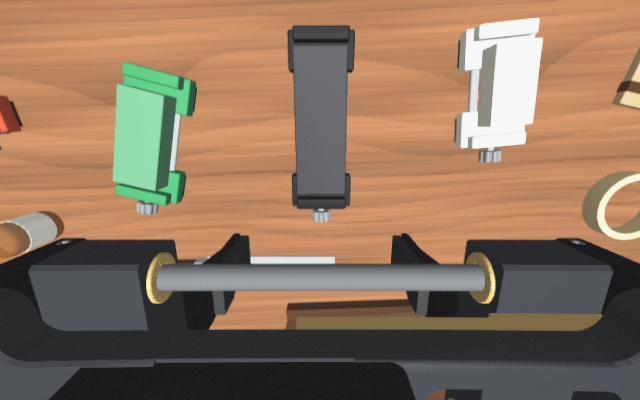

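>>> step_arm:
  rows:
    - [[0,0.7,-2.5],[6,20,0],87]
    - [[0,0,-2.5],[8,30,0],87]
    - [[0,0,0],[8,33,0],87]
    - [[0,0,0],[8,33,0],87]
    - [[0,0,0],[8,33,0],87]
    - [[0,0,0],[6,28,0],87]
    - [[0,0,0],[4,16,0],87]
    - [[0,0,0],[2,8,0],87]
    - [[0,0,0],[0,0,0],87]
    - [[0,0,0],[0,0,0],87]

```text
time: 43.53
position: [0.5673, 0.1974, 0.2279]
tool_rot: [0.093, -3.121, 0.005]
ft_force: [0.1, -1.1, 0.7]
grip_width: 1.001
```

Run:
```python
from h import *
d,P=look("w18")
h=holder(P,531.4,200.8,2.8,51.5); print(topface(P,.052,530.5,202,tol=.004))
plan(530.5,203,120,2.8)
crop(d,230,40,430,240,3,"pics/w18c.png")
```

```text
holder 531.4 200.6 3.01 inner [ 24.1 -24.1] exp 23.5 stops [ 51.5 -51.7] exp 51.5 {1: (np.int64(529), array([-37.5,  37.5])), -1: (np.int64(780), array([-37.5,  37.5]))}
(np.int64(2957), (array([530.6, 203.2]), np.float32(2.77), np.float32(84.0), np.float32(46.1)), np.float64(0.0517))
t 43.58 p [567.4 197.2 228. ] ang -176.61 turn [-0.14 -1.13  0.59] shift now-tool [ 34.4   8.2 108.6] shift final-tool [ 36.6   7.6 108. ] F [-0.4 -0.8 -0.8] w 86.7 j7 [-0.46  0.23  0.1   1.57 -0.03  1.36  1.27]
```

View pics/w18c.png

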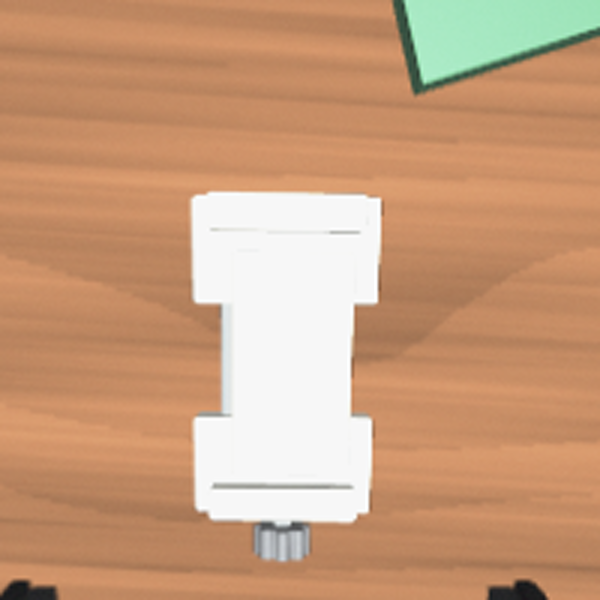

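>>> step_arm:
  rows:
    - [[0,-1.1,0.5],[9,2,8],87]
    - [[0,0,0],[12,3,18],87]
    - [[0,0,0],[10,2,22],87]
    - [[0,0,0],[4,0,22],87]
    - [[0,0,0],[0,0,20],87]
    - [[0,0,0],[0,0,12],87]
    - [[0,0,0],[0,0,0],87]
    - [[0,0,0],[0,0,0],87]
  grip_force: 15

```text
time: 44.25
position: [0.5366, 0.1845, 0.1236]
tool_rot: [-0.042, 3.136, -0.014]
ft_force: [0.4, 0.7, 0.2]
grip_width: 1.003
```

```bash
python3 -c "
from h import *
plan(530.7,202.2,80,2.8)"
```

```text
t 44.25 p [536.6 184.5 123.6] ang -178.47 turn [-0.5   0.27 -1.27] shift now-tool [ 5.6 18.2 43.5] shift final-tool [ 5.  18.  43.6] F [0.4 0.7 0.2] w 87.2 j7 [-0.47  0.22  0.09  1.8  -0.01  1.12  1.23]
```

>>> step_arm:
  rows:
    - [[-0.5,0.2,-1.2],[3,7,0],87]
    - [[0,0,0],[2,8,4],87]
    - [[0,0,0],[0,4,5],87]
    - [[0,0,0],[0,0,5],87]
    - [[0,0,0],[0,0,0],87]
    - [[0,0,0],[0,0,0],87]

```text
time: 44.75
position: [0.5337, 0.2042, 0.1124]
tool_rot: [-0.073, 3.134, 0.004]
ft_force: [-0.8, 0.6, 0.2]
grip_width: 0.999
```

```bash
python3 -c "
from h import *
plan(530.7,202.2,70,2.8)"
```

```text
t 44.75 p [533.7 204.2 112.4] ang -177.33 turn [ 0.15  0.41 -0.13] shift now-tool [ 3.4 -1.9 42.3] shift final-tool [ 3.1 -1.8 42.4] F [-0.8  0.6  0.2] w 86.9 j7 [-0.48  0.24  0.08  1.8  -0.02  1.1   1.22]
```

>>> step_arm:
  rows:
    - [[0.1,0.4,-0.1],[2,-1,6],87]
    - [[0,0,0],[1,0,12],87]
    - [[0,0,0],[0,0,14],87]
    - [[0,0,0],[0,0,14],87]
    - [[0,0,0],[0,0,10],87]
    - [[0,0,0],[0,0,6],87]
    - [[0,0,0],[0,0,0],87]
    - [[0,0,0],[0,0,0],87]

```text
time: 45.42
position: [0.53, 0.2023, 0.0442]
tool_rot: [0.076, -3.139, 0.0]
ft_force: [0.2, 0.0, 0.8]
grip_width: 1.0
```

```bash
python3 -c "
from h import *
plan(530.7,202.2,34.8,2.8)"
```

```text
t 45.42 p [530.  202.3  44.2] ang -177.23 turn [-0.01 -0.08 -0.03] shift now-tool [-0.7 -0.2  9.4] shift final-tool [-0.7 -0.2  9.4] F [0.2 0.  0.8] w 87.0 j7 [-0.48  0.31  0.07  1.86 -0.03  0.97  1.23]
```

>>> step_arm:
  rows:
    - [[0,0,0],[-0.7,0,5],87]
    - [[0,0,0],[0,0,4.5],87]
    - [[0,0,0],[0,0,0],40]
    - [[0,0,0],[0,0,0],40]
    - [[0,0,0],[0,0,0],40]
    - [[0,0,0],[0,0,0],40]
    - [[0,0,0],[0,0,0],40]
    - [[0,0,0],[0,0,0],40]
    - [[0,0,0],[0,0,0],40]
    - [[0,0,0],[0,0,0],40]
    - [[0,0,0],[0,0,0],40]
    - [[0,0,0],[0,0,0],40]

```text
time: 46.42
position: [0.5329, 0.2031, 0.0365]
tool_rot: [-0.076, 3.137, 0.003]
ft_force: [0.5, -0.0, -0.6]
grip_width: 0.524
```

>>> step_arm:
  rows:
    - [[0,0,0],[0,0,0],40]
    - [[0,0,0],[0,0,-2],40]
    - [[0,0,0],[0,0,-2],40]
    - [[0,0,0],[0,0,0],40]
    - [[0,0,0],[0,0,0],40]

```text
time: 46.83
position: [0.5315, 0.2026, 0.0395]
tool_rot: [-0.076, 3.14, 0.001]
ft_force: [-0.1, 0.3, -2.0]
grip_width: 0.529
```

```bash
python3 -c "
from h import *
plan(531.3,199.9,34.8,2.8)"
```

```text
t 46.83 p [531.5 202.6  39.5] ang -177.24 turn [ 0.04  0.03 -0.04] shift now-tool [ 0.3 -2.7  4.7] shift final-tool [ 0.3 -2.7  4.7] F [-0.1  0.3 -2. ] w 46.0 j7 [-0.47  0.32  0.07  1.86 -0.03  0.96  1.23]
```

>>> step_arm:
  rows:
    - [[0,0,0],[-1.1,-1.5,0],40]
    - [[0,0,0],[-1.1,-1.5,0],40]
    - [[0,0,0],[0,0,0],40]
    - [[0,0,0],[0,0,0],40]

```text
time: 47.17
position: [0.5336, 0.1992, 0.039]
tool_rot: [0.076, -3.14, -0.0]
ft_force: [0.1, -0.1, -2.0]
grip_width: 0.524
```

```bash
python3 -c "
from h import *
plan(533.7,199.6,36.5,2.9)"
```

```text
t 47.17 p [533.6 199.2  39. ] ang -177.23 turn [ 0.02 -0.02 -0.13] shift now-tool [-0.1  0.4  2.5] shift final-tool [-0.1  0.4  2.5] F [ 0.1 -0.1 -2. ] w 45.6 j7 [-0.47  0.32  0.08  1.86 -0.03  0.96  1.24]
```

>>> step_arm:
  rows:
    - [[0,0,0],[0,0.4,1],40]
    - [[0,0,0],[0,0,1],40]
    - [[0,0,0],[0,0,0.8],40]

```text
time: 47.42
position: [0.5338, 0.1994, 0.0365]
tool_rot: [0.075, -3.14, -0.0]
ft_force: [-3.2, -1.2, 5.9]
grip_width: 0.525
```

>>> step_arm:
  rows:
    - [[0,0,0],[0,0,0.8],40]

```text
time: 47.5
position: [0.5338, 0.1994, 0.0365]
tool_rot: [0.075, -3.14, -0.0]
ft_force: [-4.4, -1.1, 6.6]
grip_width: 0.524
```

>>> step_arm:
  rows:
    - [[0,0,0],[0,0,0.8],40]

```text
time: 47.58
position: [0.5337, 0.1994, 0.0365]
tool_rot: [0.075, -3.14, -0.0]
ft_force: [-3.4, -0.8, 5.0]
grip_width: 0.528
```

>>> step_arm:
  rows:
    - [[0,0,0],[0,0,0],70]
    - [[0,0,0],[0,0,0],70]
    - [[0,0,0],[0,0,0],70]
    - [[0,0,0],[0,0,0],70]
    - [[0,0,0],[0,0,-4],70]
    - [[0,0,0],[0,0,-12],70]
    - [[0,0,0],[0,0,-20],87]
    - [[0,0,0],[0,0,-30],87]
    - [[0,0,0],[0,0,-40],87]
    - [[0,0,0],[-10,0,-40],87]
    - [[0,0,0],[-20,0,-30],87]
    - [[0,0,0],[-15,0,-10],87]

```text
time: 48.58
position: [0.5754, 0.2017, 0.2327]
tool_rot: [0.08, -3.135, 0.001]
ft_force: [1.1, 0.5, -0.6]
grip_width: 0.995
```

>>> step_arm:
  rows:
    - [[0,0,0],[0,0,0],87]
    - [[0,0,0],[0,0,0],87]
    - [[0,0,0],[0,0,0],87]

```text
time: 48.83
position: [0.5791, 0.2019, 0.2391]
tool_rot: [-0.077, 3.136, 0.004]
ft_force: [0.1, -0.4, 0.9]
grip_width: 0.997
```

Run:
```python
from h import *
d,P=look("w19")
h=holder(P,531.4,200.8,2.8,51.5); print(topface(P,.052,531,201,tol=.004))
d,P=look("top6")
for n,(z,x,y) in dict(k=(.052,564,-8),w=(.052,531,200),g=(.052,571,-216),r=(.052,470,-429)).items(): print(n,topface(P,z,x,y))
plan(531,200,200,2.8)
```

```text
holder 531.4 200.8 3.21 inner [ 23.9 -23.9] exp 23.5 stops [ 51.5 -51.8] exp 51.5 {1: (np.int64(537), array([-37.5,  37.5])), -1: (np.int64(778), array([-37.2,  37.2]))}
(np.int64(2849), (array([531.5, 200.3]), np.float32(2.84), np.float32(82.8), np.float32(45.9)), np.float64(0.0518))
k (np.int64(882), (array([561.7,  -9.3]), np.float32(-1.91), np.float32(159.3), np.float32(58.0)), np.float64(0.0518))
w None
g (np.int64(523), (array([ 570.6, -216.5]), np.float32(-15.82), np.float32(110.2), np.float32(50.3)), np.float64(0.0516))
r (np.int64(649), (array([ 469. , -428.7]), np.float32(4.65), np.float32(133.8), np.float32(52.4)), np.float64(0.0514))
t 48.93 p [578.2 201.9 238. ] ang -177.17 turn [0.11 0.15 0.03] shift now-tool [47.4  0.4 37.8] shift final-tool [47.3  0.5 38. ] F [-0.3 -0.  -0.7] w 86.9 j7 [-0.46  0.23  0.1   1.55 -0.02  1.36  1.26]
```

View pics/w19.png

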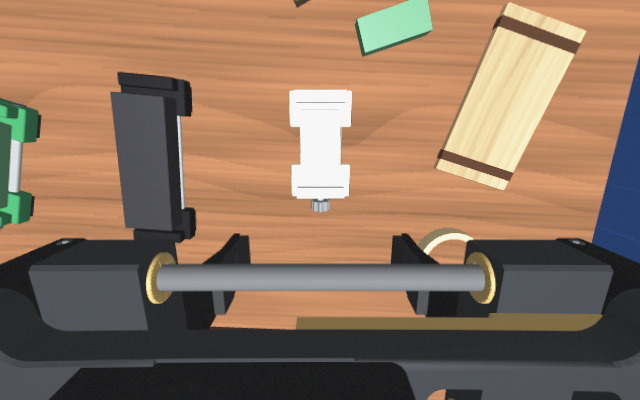

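View pics/top6.png

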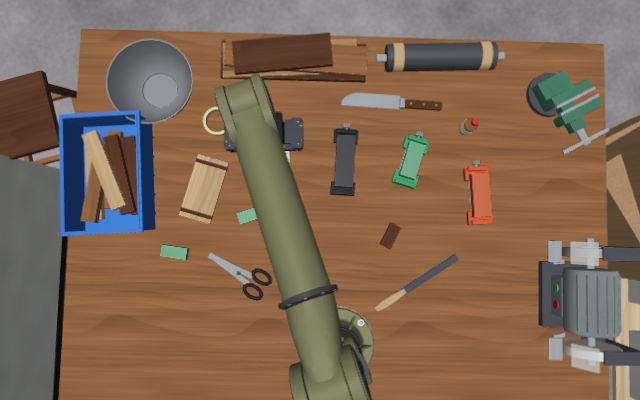

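All four stones are seated and free, with the gripper clear at about 0.24 m. The last pictures show the white stone in its holder near (320,143) in the wrist view. The top view shows black, green and red in theirs near (344,160), (410,160) and (479,195). I'm handing in.

```bash
python3 -c "
from bench import order
print(order.close_job())"
```

```text
the job is handed in; nothing more can be done
None
```

I unstacked all four stones in order (white, green, red, black), set each one down gently in the holder of its colour, and handed the job in at about 49 s of the 112 s allowed. The gripper was open and clear of everything.

- **Seating:** the last close wrist view of each holder put every stone's top at 0.052 m, which is fully seated. Each stone was within about 1 mm of its holder's centre and 0.4° of straight.
- **Correction to white:** white first lay about 2.5 mm off to one side. After the other stones were placed I gripped it again, lifted it about 3 mm, shifted it and set it back down. It then measured about 0.5 mm off.
- **Disagreements:** the top camera and the wrist camera differ by about 2 mm in absolute position, which matches the stated calibration. I therefore judged centring within a single wrist picture.
- **Not checked:** the arm hid the white stone from the top camera at the end, so its final position rests on the wrist view alone.

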